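# Load the display tiers with the flat lifter

### The job

Slide the rod that bars the clear three-tier stand all the way aside and stock the stand with the sample trays out on the counter (two or three): bead ring in the bottom tier, pacifier case in the middle, giraffe on top, each standing straight and fully inside. For hygiene the gripper must never touch a tray: slide the steel lifter's blade under it, carry it in under the tier above, set it down and draw the blade out. When all are in, lay the lifter flat on the middle of its black mat, slide the rod shut again, and leave the other things where they are.

Things in the scene. Friction and masses are not known exactly. Their poses are not given: they have to be found in the camera images.
- ring_tray: Maple teething ring of ten round beads (75 mm across, top at 39 mm) fixed in a white tray 90 x 90 mm (rim 32 mm high) on two runner feet 16 mm high, 8 mm thick, at local y = +-41 mm, leaving under its floor (4 mm thick) a tunnel 74 mm wide, 16 mm high, open at both ends along local x. Origin: underside centre, z up. About 0.12 kg. May be absent. Belongs in the bottom tier.
- case_tray: White pacifier case with a grey seam (rounded box 70 x 46 mm, top at 46 mm) fixed in a white tray 90 x 90 mm (rim 32 mm high) on two runner feet 16 mm high, 8 mm thick, at local y = +-41 mm, leaving under its floor (4 mm thick) a tunnel 74 mm wide, 16 mm high, open at both ends along local x. Origin: underside centre, z up. About 0.12 kg. May be absent. Belongs in the middle tier.
- giraffe_tray: Teal flat giraffe teether (about 70 mm, top at 34 mm) fixed in a white tray 90 x 90 mm (rim 32 mm high) on two runner feet 16 mm high, 8 mm thick, at local y = +-41 mm, leaving under its floor (4 mm thick) a tunnel 74 mm wide, 16 mm high, open at both ends along local x. Origin: underside centre, z up. About 0.12 kg. May be absent. Belongs in the top tier.
- lifter: Flat steel lifter: plate 54 mm wide, 4 mm thick, from x = -30 to +165 mm; upright wooden handle at its origin, 20 (x) by 22 (y) mm, top at 99 mm; stop fence across the plate at x = 72 to 78 mm, top at 28 mm; the blade is the plate in front of it. Origin: underside below the handle; +x to the tip, z up. 0.22 kg. Gripped firmly across y, tool pointing down, it stays level under load.
- lifter_mid (a point): Point on the lifter's underside, 68 mm from its origin towards the tip (middle of its length)
- mat: Black rubber mat, 220 (x) x 100 (y) x 3 mm, fixed. Origin: centre of its underside. At the start the lifter lies on it along the mat's x
- rack: Fixed clear stand of three stacked tiers, 275 mm high, grey front edges. Each tier: 130 mm wide (y), 79 mm clear height between 6 mm boards, 6 mm side walls, back wall's inner face at x = +58 mm, open only at the front, x = -58 mm. Origin: underside centre; trays go in along +x. It stands to the robot's left, its open front facing the robot's right
- rod (a joint): Retaining rod: a thin upright steel rod before the tiers' open front, hanging from a slide on the rack's front top edge. Metres: 0 = shut, before the middle of the tiers; 0.14 = fully open, beyond the side wall nearer the robot. Slides along the rack's +y to open; about 1.5 N friction, stays where left. Front face of the rod 67 mm, rear face 61 mm before the rack's centre
- rod_knob (a point): Centre of the wooden knob that moves the rod: 24 (x) by 20 (y) by 36 mm high, axes as the rack's, 311 mm above the table, top at 329 mm; the slide lies below it from 293 mm down
- tier0 (a point): Centre of the floor of the bottom tier, 20 mm above the table; axes as the rack's
- tier1 (a point): Centre of the floor of the middle tier, 105 mm above the table; axes as the rack's
- tier2 (a point): Centre of the floor of the top tier, 190 mm above the table; axes as the rack's
- egg_cup: Bystander, leave alone: white ceramic egg cup, 48 mm across, 62 mm high. Origin: underside centre
- baby_bottle: Bystander, leave alone: clear bottle with white cap, 60 mm across, 150 mm high. Origin: underside centre
- rattle: Bystander, leave alone: wooden dumbbell rattle, 120 mm long, 38 mm thick, lying. Origin: underside, mid length
- carton: Bystander, leave alone: cardboard carton 70 x 100 x 50 mm. Origin: underside centre
- beaker: Bystander, leave alone: white plastic beaker, 64 mm across, 60 mm high. Origin: underside centre
Things that resemble listed ones, but are neither listed nor needed, are in the scene too. Of the things shaped like the lifter, the steel one is meant. Several things have the shape of the mat; the one meant has the colours described above.

How it is judged (in metres and radians):
On the way, in this order (a step that is already met when the one before it is completed fails the run):
1. the retaining rod is slid clear of the tiers (value of joint rod above 0.12 m), for 0.2 s.
2. every tray present stands in its own tier (x of ring_tray in the frame of tier0 between -0.018 and 0.02 m and y of ring_tray in the frame of tier0 between -0.03 and 0.03 m and z of ring_tray in the frame of tier0 between -0.006 and 0.006 m and angle between each of ring_tray, case_tray, giraffe_tray's own z axis and vertical below 0.08 rad and angle between the x axis of each of ring_tray, case_tray, giraffe_tray and the x axis of rack, either way round below 0.25 rad and x of case_tray in the frame of tier1 between -0.018 and 0.02 m and y of case_tray in the frame of tier1 between -0.03 and 0.03 m and z of case_tray in the frame of tier1 between -0.006 and 0.006 m and x of giraffe_tray in the frame of tier2 between -0.018 and 0.02 m and y of giraffe_tray in the frame of tier2 between -0.03 and 0.03 m and z of giraffe_tray in the frame of tier2 between -0.006 and 0.006 m), for 0.2 s.
At the end, for the whole second after the job is handed in: Each present tray stands level (0.08 rad) on its tier's floor, centre 18 mm in front to 20 mm behind tier centre, within 30 mm sideways, runners within 0.25 rad of the rack's x; rod within 25 mm of shut; lifter flat, its middle within 45 mm of the mat's centre; all at rest (all of step 2 and linear speed of each of ring_tray, case_tray, giraffe_tray, lifter below 0.02 m/s and value of joint rod below 0.025 m and horizontal distance between lifter_mid and mat below 0.045 m and angle between lifter's own z axis and vertical below 0.1 rad and height (world z) of lifter below 0.012 m); the robot touches nothing.
It fails at once if the gripper or arm touches a tray (contact force between any of the fingers, the arm and ring_tray above 1 N or contact force between any of the fingers, the arm and case_tray above 1 N or contact force between any of the fingers, the arm and giraffe_tray above 1 N).
It fails at once if a bystander is shifted more than 30 mm (distance of any of egg_cup, baby_bottle, rattle, carton, beaker from where it was at the start of the episode above 0.03 m).
It fails at once if a bystander is knocked over (angle between any of egg_cup, baby_bottle, carton, beaker's own z axis and vertical above 0.5 rad).
Of ring_tray, case_tray, giraffe_tray only 2 to 3 are there at a start; the rules pass over those that are not, and their reading is None.
At some moment in a run one of ring_tray, case_tray, giraffe_tray may be knocked a few centimetres aside while the robot is not near it.
It also fails if it takes over 210 s, if anything falls off the work surface, if the arm or the gripper's body presses on something with over 40 N, if the wrist force passes 120 N, or if a joint passes its speed limit or range.

### The arm

A 6-joint arm with a two-finger parallel gripper is mounted at the origin on the work surface. World frame = base frame: x ahead of the robot, y to its left, z up, the work surface at z = 0. Lengths are in mm, angles in rad, forces in N, time in s.
With the tool pointing down it reaches from about 425 to 925 mm from the base axis. Payload 12.5 kg.
Tool frame: the origin (TCP) lies between the finger pads, 19 mm behind the fingertips; this is the grasp point; z points along the fingers, y is the line along which they close (so a half turn about z gives the same grasp; the last joint's range is limited). The gripper opens to 85 mm and grips with 20 to 120 N. Pads are 22 mm wide; open, the fingers measure 114 mm over their backs; the gripper's body (76 mm by 85 mm) begins 54 mm behind the grasp point. The pads swing forward as they close: fully open they stand 13 mm farther back than shut.
Start: joints at [1.164, 0.491, 1.559, -0, 1.092, -0.106], TCP at [185.159, 596.958, 250.027] pointing down, gripper open.
Joint ranges: [-3.1, 3.1], [-0.84, 2.19], [0.05, 2.79], [-1.13, 4.28], [0.06, 2.93], [-2.69, 2.69]. Speed limits (rad/s): [2.22, 2.22, 2.79, 3.14, 3.14, 3.14].

### API

Orientations are given as a unit quaternion [w, x, y, z].
In Python, from bench import robot gives the robot as it stands.
- The arm moves only by the tool drive_tool, never from a script. Its argument "motion" is a list of rows, each a list of 2 entries, a list of its own where there are three numbers: the shift along the tool's x, y, z scaled (see below), then the turn, a rotation vector about the tool's x, y, z scaled (see below). In form: [[[tx, ty, tz], [rx, ry, rz]], ...]. A call has 1 to 20 rows; each row shifts and turns the commanded pose from where the row before left it, along the tool's axes as they then stand; what a row does not reach is not made up. The controller multiplies each number of a shift by 0.3 m and each number of a turn by 360 degrees. A row lasts 1/12 s, in which the tool goes at most 41.7 mm and 7.16 degrees, less where a joint would pass 70% of its speed; a pose out of reach is approached as far as the arm can. A call with a number of a shift or a turn outside -1 to 1 is refused whole. A call with a gripper value outside its range is refused whole. "grip" is the opening, from 0 (shut) to 1 (fully open), set as the call begins (left out, the last holds). The fingers move at their own pace and stop on an object; "force" is the grip in N (left out, the last holds). Time passes only in rows, so rows that do not move let the fingers close. It gives the time, the measured TCP pose, the force, the opening and the grip force at its end, in the units of the state.
- robot.observe(): the state, without advancing time (a new reading comes with each control period).
- robot.camera(name): name is "scene" or "top" or "wrist"; returns the picture (480x640x3 uint8, blue, green, red); there is no depth.
- robot.camera_info(name): a dict with "fx", "fy", "cx", "cy" (pixels), "k1" (the pictures are not rectified: a ray, as slopes to the right and down, at radius r is drawn at 1 + k1 r^2 times it, then the intrinsics apply), "T" (4x4, takes a point from camera to world coordinates); the wrist camera has in their place "mount" (4x4, takes a point from camera to tool coordinates, whose origin is the TCP and whose axes are the flange's). Camera axes: x right, y down, z forward; pixel columns grow to the right and rows downward; lengths in mm; the calibration is good to about 2 mm. A picture is of the moment at which its call begins: read the wrist's pose just before it. camera_info takes no time and is no camera call.
- robot.close_job(): hands the job in; it is judged then, once.
The state is a dict: "clock": time; "q": joint angles; "qd": joint speeds; "joint_efforts": joint torques, N m; "eef_pos": TCP position; "eef_rot": TCP orientation; "contact_force": force on the tool from outside, world axes, zero at the start; "torque": the same for the moment, N m; "grip_width": finger opening in mm; "gripper_force": force on a finger pad.
Only numpy, scipy, OpenCV 4.12 (cv2) and the standard library are available. Lean on these libraries where they do the work, as an engineer would, in place of code of your own. Each camera call takes 0.05 s, during which the arm holds its last target. There are 200 camera calls.

## Working session

There is one attempt and no reset: what is moved stays moved. The work goes in short steps, Python scripts to look and compute and a tool call to move; the robot and the scene stay as the last step left them, time stands still between calls to the robot, and variables do not carry over. Pictures are saved under pics/ and viewed, at most 14 in all, crops included, and the job is handed in when it is done.

Besides the shell and the picture viewer there is one more tool, called after "Request:" by a JSON object that holds its "fn" and its "kwargs", one argument or row to a line. drive_tool: Moves the arm, as the interface text tells. Its arguments: {"type":"object","properties":{"motion":{"type":"array"},"grip":{"type":"number"},"force":{"type":"number"}},"required":["motion"]}

```bash
mkdir -p pics; ls; python3 - <<'E'
from bench import robot
import cv2
for n in("scene","top"):
    cv2.imwrite(f"pics/{n}0.png",robot.camera(n)); i=robot.camera_info(n); print(n,i)
print(robot.camera_info("wrist")); print(robot.observe())
E
```

```text
pics
scene {'fx': 456.69583770257765, 'fy': 456.69583770257765, 'cx': 319.4451480610691, 'cy': 233.38606896903755, 'k1': -0.05494994634814854, 'T': array([[ 6.33914280e-01,  6.39886423e-01, -4.34393889e-01,
         1.11014466e+03],
       [ 7.73236961e-01, -5.36014128e-01,  3.38811831e-01,
        -6.08435742e+02],
       [-1.60401713e-02, -5.50667069e-01, -8.34570843e-01,
         1.32585976e+03],
       [ 0.00000000e+00,  0.00000000e+00,  0.00000000e+00,
         1.00000000e+00]])}
top {'fx': 566.7026716217688, 'fy': 566.7026716217688, 'cx': 311.49424222015347, 'cy': 245.84247905985688, 'k1': -0.0022160279425138276, 'T': array([[ 3.04010986e-02, -9.80878540e-01,  1.92231793e-01,
         2.37420663e+02],
       [-9.99535467e-01, -3.02472598e-02,  3.73553304e-03,
        -1.47663623e+02],
       [ 2.15038079e-03, -1.92256059e-01, -9.81342440e-01,
         1.52542686e+03],
       [ 0.00000000e+00,  0.00000000e+00,  0.00000000e+00,
         1.00000000e+00]])}
{'fx': 376.137242338282, 'fy': 376.137242338282, 'cx': 317.6444026940668, 'cy': 251.38690432690748, 'k1': -0.00273271881781465
[... 354 characters left out ...]

{'clock': 0.1, 'q': array([ 1.16439293e+00,  4.91536991e-01,  1.55936193e+00, -2.79139044e-06,
        1.09164606e+00, -1.05631445e-01]), 'qd': array([ 0.0004114 , -0.00249603, -0.00045404,  0.00030991,  0.0018197 ,
       -0.0004767 ]), 'joint_efforts': array([ 4.55649730e-03, -6.19444942e+01, -2.62027842e+01,  2.04514762e-06,
        2.85651768e-03,  8.59432589e-06]), 'eef_pos': array([185.09784227, 596.80203854, 249.47187486]), 'eef_rot': array([-1.19380936e-04,  1.49819111e-01,  9.88713309e-01, -4.60957073e-04]), 'contact_force': array([-0.98942311, -0.53927129,  0.20987833]), 'torque': array([ 0.00423208,  0.06265632, -0.02739486]), 'gripper_force': 0.0, 'grip_width': 85.4182236631052}
```

View pics/top0.png

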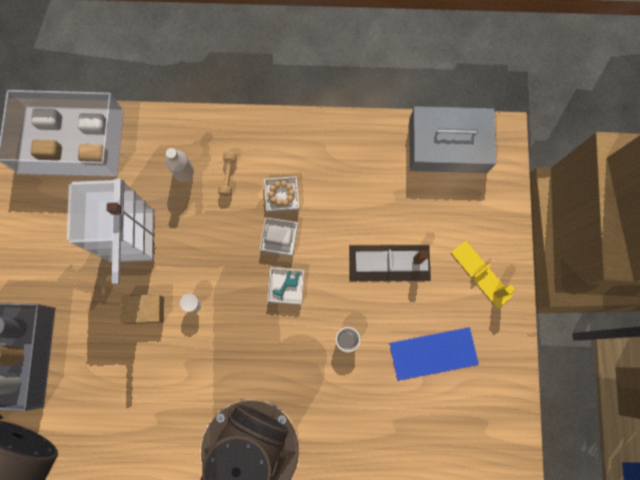

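View pics/scene0.png

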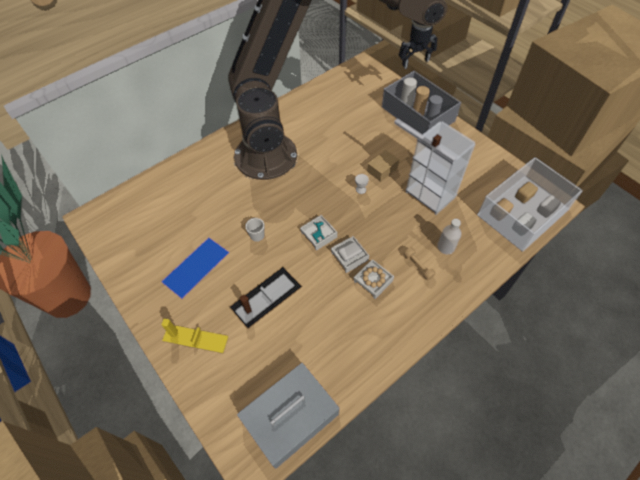

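```bash
cat > h.py <<'E'
import numpy as np, cv2
from bench import robot
def cam(n):
    i=robot.camera_info(n)
    if n=="wrist":
        s=robot.observe(); w,x,y,z=s["eef_rot"]
        from scipy.spatial.transform import Rotation as R
        M=np.eye(4); M[:3,:3]=R.from_quat([x,y,z,w]).as_matrix(); M[:3,3]=s["eef_pos"]; i["T"]=M@i["mount"]
    return i
def K(i): return np.array([[i["fx"],0,i["cx"]],[0,i["fy"],i["cy"]],[0,0,1.]]),np.array([i["k1"],0,0,0,0.])
def px2w(i,uv,z):
    k,d=K(i); p=cv2.undistortPoints(np.float64(uv).reshape(-1,1,2),k,d)[:,0]
    r=np.c_[p,np.ones(len(p))]@i["T"][:3,:3].T; o=i["T"][:3,3]
    return o+r*((z-o[2])/r[:,2])[:,None]
def w2px(i,P):
    k,d=K(i); T=np.linalg.inv(i["T"]); return cv2.projectPoints(np.float64(P).reshape(-1,1,3),cv2.Rodrigues(T[:3,:3])[0],T[:3,3],k,d)[0][:,0]
E
python3 - <<'E'
from h import *
t=cv2.imread("pics/top0.png"); s=cv2.imread("pics/scene0.png")
a=cv2.resize(t[165:315,60:450],None,fx=2,fy=2,interpolation=3)
b=cv2.resize(s[205:330,225:400],None,fx=2.3,fy=2.3,interpolation=3); c=cv2.resize(s[115:240,380:480],None,fx=2.3,fy=2.3,interpolation=3)
bc=np.hstack([b,c]); bc=cv2.copyMakeBorder(bc,0,0,0,780-bc.shape[1],0); 
cv2.imwrite("pics/crop1.png",np.vstack([a,bc]))
i=cam("top"); print(px2w(i,[[282,193],[279,237],[286,287]],32)); print(px2w(i,[[112,215]],275),px2w(i,[[114,209]],329),px2w(i,[[421,257]],99),px2w(i,[[390,263]],3))
print(px2w(i,[[190,302],[347,339],[147,308],[177,160],[228,175]],50))
E
```

```text
[[674.68624061 -56.86933981  32.        ]
 [551.52248541 -53.76531891  32.        ]
 [416.89760966 -77.89016892  32.        ]]
[[539.75414235 312.21410807 275.        ]] [[540.25810809 289.32169055 329.        ]] [[ 496.41541644 -422.92070426   99.        ]] [[ 494.65639959 -356.93383773    3.        ]]
[[ 367.88549565  169.35904387   50.        ]
 [ 285.32431562 -240.70024431   50.        ]
 [ 348.91270356  279.80256531   50.        ]
 [ 754.08082042  232.64668182   50.        ]
 [ 715.62882143   90.83033414   50.        ]]
```

View pics/crop1.png

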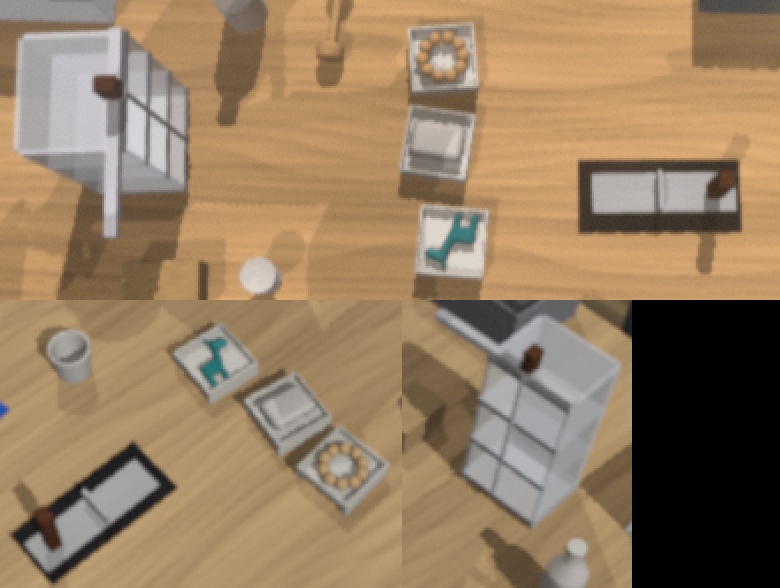

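Request:
{"fn": "drive_tool", "kwargs": {
  "motion": [
    [[0,0,-0.045],[0,0,0.01843]],
    [[0,0,-0.045],[0,0,0.01843]],
    [[0,0,-0.045],[0,0,0.01843]],
    [[0,0,-0.045],[0,0,0.01843]],
    [[0,0,-0.045],[0,0,0.01843]],
    [[0,0,-0.045],[0,0,0.01843]],
    [[0,0,-0.045],[0,0,0.01843]],
    [[0,0,-0.045],[0,0,0.01843]],
    [[0,0,-0.045],[0,0,0.01843]],
    [[0,0,-0.045],[0,0,0.01843]],
    [[0,0,-0.045],[0,0,0.01843]],
    [[0,0,0],[0,0,0]]
  ],
  "grip": 0.7
}}

```text
clock: 1.1
eef_pos: [185.3, 597.3, 400.8]
eef_rot: [-0.001, 0.71, 0.704, 0.002]
contact_force: [0.8, 1.3, 1.1]
grip_width: 59.6
gripper_force: 0.0
```

Request:
{"fn": "drive_tool", "kwargs": {
  "motion": [
    [[-0.051,0.059,-0.013],[0,0,0]],
    [[-0.051,0.059,-0.013],[0,0,0]],
    [[-0.051,0.059,-0.013],[0,0,0]],
    [[-0.051,0.059,-0.013],[0,0,0]],
    [[-0.051,0.059,-0.013],[0,0,0]],
    [[-0.051,0.059,-0.013],[0,0,0]],
    [[-0.051,0.059,-0.013],[0,0,0]],
    [[-0.051,0.059,-0.013],[0,0,0]],
    [[-0.051,0.059,-0.013],[0,0,0]],
    [[-0.051,0.059,-0.013],[0,0,0]],
    [[-0.051,0.059,-0.013],[0,0,0]],
    [[-0.051,0.059,-0.013],[0,0,0]],
    [[-0.051,0.059,-0.013],[0,0,0]],
    [[-0.051,0.059,-0.013],[0,0,0]],
    [[-0.051,0.059,-0.013],[0,0,0]],
    [[-0.051,0.059,-0.013],[0,0,0]],
    [[-0.051,0.059,-0.013],[0,0,0]],
    [[-0.051,0.059,-0.013],[0,0,0]],
    [[-0.051,0.059,-0.013],[0,0,0]],
    [[0,0,0],[0,0,0]]
  ]
}}

```text
clock: 2.77
eef_pos: [522.9, 302.7, 471.5]
eef_rot: [0.0, 0.708, 0.706, -0.001]
contact_force: [0.6, 0.8, 0.2]
grip_width: 59.6
gripper_force: 0.0
```

```bash
python3 - <<'E'
from h import *
s=robot.observe(); print(s["eef_pos"],s["eef_rot"],s["q"],s["contact_force"])
cv2.imwrite("pics/w1.png",robot.camera("wrist"))
E
```

```text
[522.8676075  302.65885892 471.5232654 ] [ 2.13225680e-04  7.07964547e-01  7.06247720e-01 -5.59967504e-04] [ 4.15736989e-01  3.29478950e-01  1.24329703e+00 -8.01195601e-04
  1.56970785e+00  4.18166179e-01] [0.58043683 0.79269067 0.2076081 ]
```

View pics/w1.png

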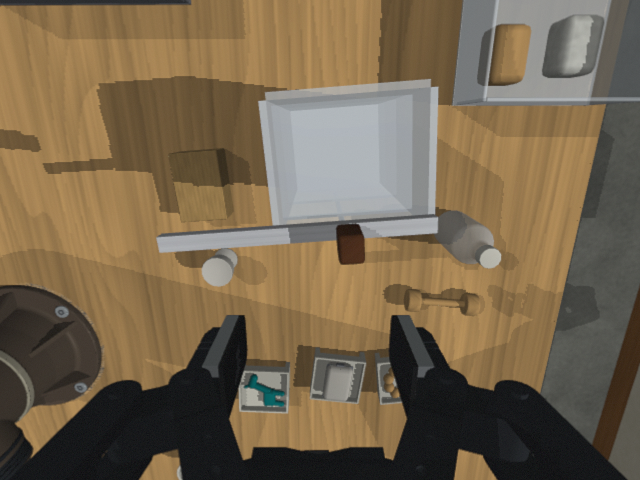

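```bash
python3 - <<'E'
from h import *
im=cv2.imread("pics/w1.png"); i=cam("wrist")
hsv=cv2.cvtColor(im,cv2.COLOR_BGR2HSV)
sub=im[218:270,330:372]; m=((sub[...,2]<110)&(sub[...,2].astype(int)>sub[...,0]+20)).astype('u1')
n,l,st,c=cv2.connectedComponentsWithStats(m); k=1+st[1:,4].argmax(); print(st[k]+[330,218,0,0,0])
for r in range(222,268,4): print(r,[tuple(im[r,x]) for x in (344,352,358)])
x,y,w,h=st[k][:4]+[330,218,0,0]
print("top bottom-edge corners z329",px2w(i,[[x,y+h],[x+w,y+h]],329))
# slide near edge
print("slide lower edge z293?",px2w(i,[[160,251],[436,234]],293),"upper",px2w(i,[[160,236],[436,216]],293))
# rack top corners z275
print(px2w(i,[[260,100],[431,81],[437,87]],275))
E
```

```text
[336 225  29  40 821]
222 [(np.uint8(84), np.uint8(82), np.uint8(81)), (np.uint8(86), np.uint8(84), np.uint8(83)), (np.uint8(106), np.uint8(104), np.uint8(102))]
226 [(np.uint8(15), np.uint8(23), np.uint8(36)), (np.uint8(17), np.uint8(22), np.uint8(35)), (np.uint8(15), np.uint8(22), np.uint8(38))]
230 [(np.uint8(18), np.uint8(25), np.uint8(38)), (np.uint8(20), np.uint8(25), np.uint8(38)), (np.uint8(16), np.uint8(25), np.uint8(39))]
234 [(np.uint8(23), np.uint8(29), np.uint8(41)), (np.uint8(17), np.uint8(26), np.uint8(40)), (np.uint8(22), np.uint8(33), np.uint8(49))]
238 [(np.uint8(27), np.uint8(42), np.uint8(67)), (np.uint8(24), np.uint8(42), np.uint8(68)), (np.uint8(29), np.uint8(44), np.uint8(73))]
242 [(np.uint8(27), np.uint8(41), np.uint8(67)), (np.uint8(30), np.uint8(44), np.uint8(74)), (np.uint8(27), np.uint8(43), np.uint8(72))]
246 [(np.uint8(27), np.uint8(43), np.uint8(70)), (np.uint8(32), np.uint8(46), np.uint8(73)), (np.uint8(29), np.uint8(46), np.uint8(75))]
250 [(np.uint8(29), np.uint8(43), np.uint8(71)), (np.uint8(27), np.uint8(44), np.uint8(73)), (np.uint8(26), np.uint8
[... 314 characters left out ...]
 np.uint8(40), np.uint8(69)), (np.uint8(28), np.uint8(45), np.uint8(72)), (np.uint8(28), np.uint8(43), np.uint8(70))]
266 [(np.uint8(94), np.uint8(146), np.uint8(184)), (np.uint8(86), np.uint8(135), np.uint8(171)), (np.uint8(88), np.uint8(137), np.uint8(173))]
top bottom-edge corners z329 [[534.20337072 284.84537496 329.        ]
 [556.11313333 284.80027363 329.        ]]
slide lower edge z293? [[386.55497799 284.09055758 293.        ]
 [619.03190899 298.57707874 293.        ]] upper [[388.38605623 297.34475641 293.        ]
 [617.51353377 313.95118788 293.        ]]
[[475.01294428 403.80708461 275.        ]
 [608.79253229 417.2038021  275.        ]
 [613.885924   412.89612908 275.        ]]
```

```bash
python3 - <<'E'
from h import *
im=cv2.imread("pics/w1.png"); cv2.imwrite("pics/w1c.png",np.vstack([cv2.resize(im[70:280,150:450],(800,560)) ]))
E
```

```text
(no output)
```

View pics/w1c.png

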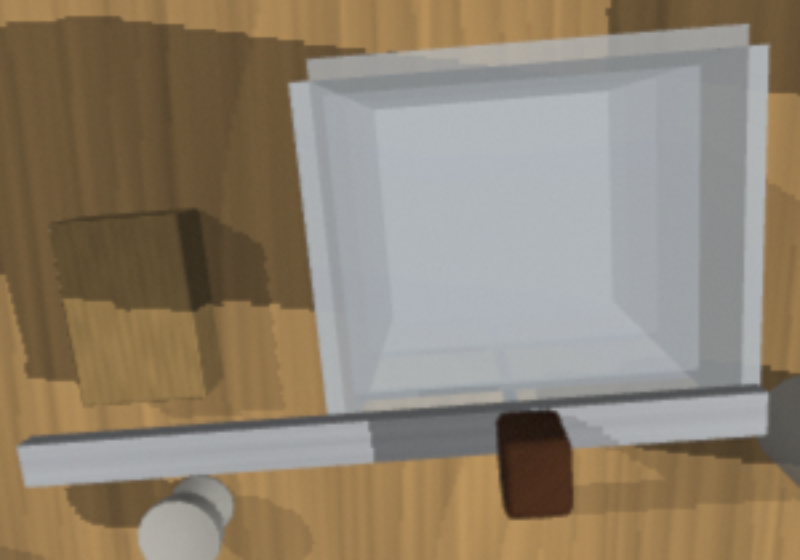

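```bash
python3 - <<'E'
from h import *
s=cv2.imread("pics/scene0.png"); t=cv2.imread("pics/top0.png")
a=cv2.resize(s[110:225,385:490],(547,600),interpolation=3)
cv2.imwrite("pics/rk.png",a)
i=cam("scene"); print(px2w(i,[[406.5,189.8],[437,212.8]],0),px2w(i,[[406.5,189.8],[437,212.8]],10))
i=cam("top"); print(px2w(i,[[69,180],[70,241]],275))
E
```

```text
[[477.61495274 300.06646686   0.        ]
 [622.1009209  308.57826669   0.        ]] [[482.38566627 293.21429265  10.        ]
 [625.7818814  301.66189413  10.        ]]
[[619.39528014 419.17192474 275.        ]
 [476.70980324 400.78510444 275.        ]]
```

View pics/rk.png

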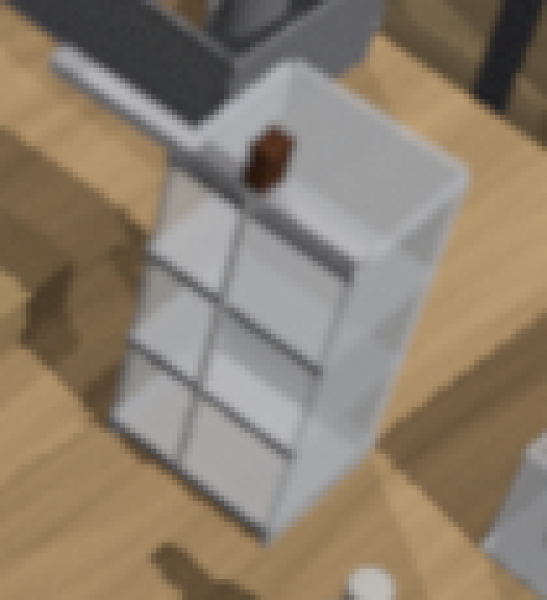

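Request:
{"fn": "drive_tool", "kwargs": {
  "motion": [
    [[-0.01,0.038,0],[0,0,0]],
    [[-0.01,0.038,0],[0,0,0]],
    [[0,0,0],[0,0,-0.0105]],
    [[0,0,0.064],[0,0,0]],
    [[0,0,0.064],[0,0,0]],
    [[0,0,0.064],[0,0,0]],
    [[0,0,0.064],[0,0,0]],
    [[0,0,0.064],[0,0,0]],
    [[0,0,0.064],[0,0,0]],
    [[0,0,0.064],[0,0,0]],
    [[0,0,0.064],[0,0,0]],
    [[0,0,0],[0,0,0]]
  ]
}}

```text
clock: 3.82
eef_pos: [542.4, 298.9, 315.0]
eef_rot: [-0.001, 0.684, 0.729, -0.003]
contact_force: [-0.7, 0.5, 0.4]
grip_width: 59.7
gripper_force: 0.0
```

Request:
{"fn": "drive_tool", "kwargs": {
  "motion": [
    [[0,0,0],[0,0,0]],
    [[0,0,0],[0,0,0]],
    [[0,0,0],[0,0,0]],
    [[0,0,0],[0,0,0]],
    [[0,0,0],[0,0,0]],
    [[0,0,0],[0,0,0]]
  ],
  "grip": 0,
  "force": 20
}}

```text
clock: 4.32
eef_pos: [543.6, 299.1, 320.5]
eef_rot: [0.001, 0.685, 0.729, 0.001]
contact_force: [0.9, 1.1, 6.4]
grip_width: 19.7
gripper_force: 24.9
```

Request:
{"fn": "drive_tool", "kwargs": {
  "motion": [
    [[0,-0.04,-0.005],[0,0,0]],
    [[0,-0.04,0],[0,0,0]],
    [[0,-0.04,0],[0,0,0]],
    [[0,-0.04,0],[0,0,0]],
    [[0,-0.04,0],[0,0,0]],
    [[0,-0.04,0],[0,0,0]],
    [[0,-0.04,0],[0,0,0]],
    [[0,-0.04,0],[0,0,0]],
    [[0,-0.04,0],[0,0,0]],
    [[0,-0.04,0],[0,0,0]],
    [[0,-0.04,0],[0,0,0]],
    [[0,-0.02,0],[0,0,0]],
    [[0,0,0],[0,0,0]],
    [[0,0,0],[0,0,0]]
  ]
}}

```text
clock: 5.48
eef_pos: [413.3, 290.3, 321.2]
eef_rot: [0.006, 0.685, 0.728, 0.007]
contact_force: [58.4, -5.1, -21.9]
grip_width: 19.7
gripper_force: 33.5
```

Request:
{"fn": "drive_tool", "kwargs": {
  "motion": [
    [[0,0.015,0],[0,0,0]],
    [[0,0.008,0],[0,0,0]],
    [[0,0,0],[0,0,0]]
  ]
}}

```text
clock: 5.73
eef_pos: [414.3, 290.3, 321.0]
eef_rot: [0.002, 0.685, 0.729, 0.001]
contact_force: [15.3, -5.4, -3.1]
grip_width: 19.4
gripper_force: 24.1
```

Request:
{"fn": "drive_tool", "kwargs": {
  "motion": [
    [[0,0,0],[0,0,0]],
    [[0,0,0],[0,0,0]],
    [[0,0,0],[0,0,0]],
    [[0,0,-0.05],[0,0,0]],
    [[0,0,-0.05],[0,0,0]],
    [[0,0,-0.08],[0,0,0]],
    [[0,0,-0.08],[0,0,0]],
    [[0,0,-0.08],[0,0,0]],
    [[0,0,-0.08],[0,0,0]],
    [[0,0,0],[0,0,0]]
  ],
  "grip": 0.7
}}

```text
clock: 6.57
eef_pos: [412.3, 291.2, 451.0]
eef_rot: [0.001, 0.685, 0.729, 0.003]
contact_force: [0.6, 0.9, 0.9]
grip_width: 59.7
gripper_force: 0.0
```

```bash
python3 - <<'E'
from h import *
i=cam("wrist"); im=robot.camera("wrist"); cv2.imwrite("pics/w2.png",im); print(i["T"][:3,3])
print(robot.observe()["eef_pos"])
hsv=cv2.cvtColor(im,cv2.COLOR_BGR2HSV); 
m=((im[...,2].astype(int)>im[...,0]*1.8)&(im[...,2]<85)&(im[...,2]>25)).astype('u1')
n,l,st,c=cv2.connectedComponentsWithStats(m)
for k in range(1,n):
    if st[k][4]>150: x,y,w,h,_=st[k]; print(st[k],px2w(i,[[x,y],[x+w,y+h],[x+w/2,y+h/2]],329)[:,:2].round(1).tolist())
E
```

```text
[405.49213016 373.139012   574.64042567]
[412.05027279 291.04835218 448.58981632]
[294 141  11  40 223] [[392.6, 362.6], [400.8, 338.2], [396.7, 350.6]]
[ 306  231   28   42 1078] [[403.2, 304.7], [424.5, 275.3], [413.6, 290.3]]
[ 599  345   41  122 1986] [[629.3, 228.9], [701.8, 111.6], [663.2, 174.1]]
[338 351  15  41 252] [[432.4, 212.1], [447.2, 175.4], [439.6, 194.1]]
[274 360  11  41 205] [[384.2, 201.3], [393.9, 163.6], [389.0, 182.9]]
```

View pics/w2.png

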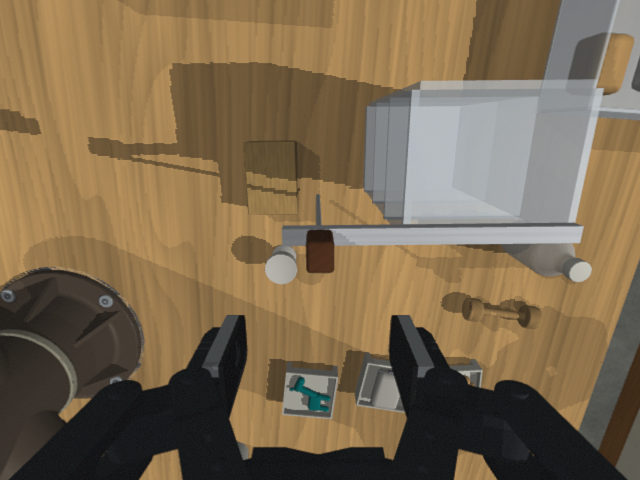

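Request:
{"fn": "drive_tool", "kwargs": {
  "motion": [
    [[-0.05,0.006,0],[0,0,0]],
    [[-0.1,0.006,0],[0,0,0]],
    [[-0.1,0.006,0],[0,0,0]],
    [[-0.1,0.006,0],[0,0,0]],
    [[-0.1,0.006,0],[0,0,0]],
    [[-0.1,0.006,0],[0,0,0]],
    [[-0.1,0.006,0],[0,0,0]],
    [[-0.1,0.006,0],[0,0,0]],
    [[-0.1,0.006,0],[0,0,0]],
    [[-0.1,0.006,0],[0,0,0]],
    [[-0.1,0.006,0],[0,0,0]],
    [[-0.1,0.006,0],[0,0,0]],
    [[-0.1,0.006,0],[0,0,0]],
    [[-0.1,0.006,0],[0,0,0]],
    [[-0.1,0.006,0],[0,0,0]],
    [[-0.1,0.006,0],[0,0,0]],
    [[-0.1,0.006,0],[0,0,0]],
    [[-0.1,0.006,0],[0,0,0]],
    [[-0.1,0.006,0],[0,0,0]],
    [[-0.05,0.006,0],[0,0,0]]
  ]
}}

```text
clock: 8.28
eef_pos: [483.5, -278.3, 444.9]
eef_rot: [-0.001, 0.685, 0.728, -0.0]
contact_force: [0.1, 0.1, 0.4]
grip_width: 59.9
gripper_force: 0.0
```

Request:
{"fn": "drive_tool", "kwargs": {
  "motion": [
    [[-0.08,0,0.04],[0,0,0]],
    [[-0.08,0,0.05],[0,0,0]],
    [[-0.08,0,0.05],[0,0,0]],
    [[-0.08,0,0.05],[0,0,0]],
    [[-0.05,0,0.05],[0,0,0.0055]],
    [[0,0,0.04],[0,0,0]],
    [[0,0,0],[0,0,0]],
    [[0,0,0],[0,0,0]]
  ]
}}

```text
clock: 8.95
eef_pos: [490.6, -386.1, 361.8]
eef_rot: [-0.001, 0.698, 0.717, 0.0]
contact_force: [-0.7, 0.5, 0.0]
grip_width: 59.9
gripper_force: 0.0
```

```bash
python3 - <<'E'
from h import *
i=cam("wrist"); im=robot.camera("wrist"); s=robot.observe(); cv2.imwrite("pics/w3.png",im); print(s["eef_pos"],s["eef_rot"],s["contact_force"])
E
```

```text
[ 490.76376165 -386.02496248  362.81736584] [-1.87792902e-05  6.97307640e-01  7.16771952e-01  1.55423184e-04] [0.36325959 0.00338131 0.7667505 ]
```

View pics/w3.png

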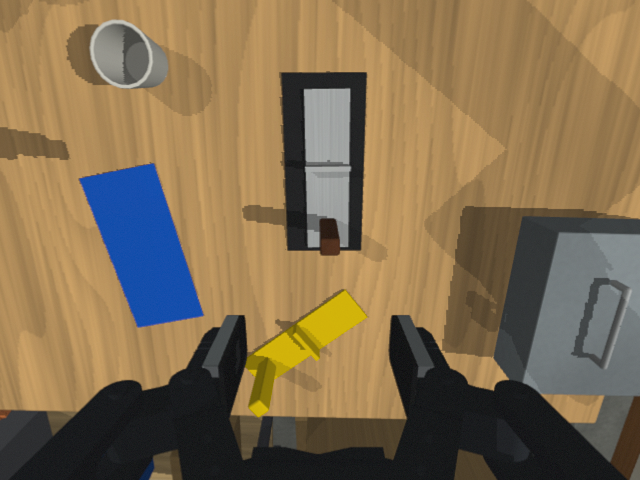

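```bash
python3 - <<'E'
from h import *
i=cam("wrist"); im=cv2.imread("pics/w3.png")
print("plate tip corners",px2w(i,[[305,88],[350,88]],7)[:,:2], "fence top",px2w(i,[[305,169],[351,169]],31)[:,:2],"handle top",px2w(i,[[321,237],[340,237],[340,255],[321,255]],102)[:,:2])
print("mat",px2w(i,[[281,73],[366,73],[361,250],[288,250]],3)[:,:2])
g=im.astype(int); m=((im.min(2)>130)&(im.max(2)-im.min(2)<25)).astype('u1')[75:255,285:365]
n,l,st,c=cv2.connectedComponentsWithStats(m); 
pts=np.argwhere(m)[:,::-1]+[285,75]; print(cv2.minAreaRect(px2w(i,pts.astype(float),7)[:,:2].astype('f4')))
E
```

```text
plate tip corners [[ 471.50588908 -264.58289987]
 [ 524.27461153 -263.13117613]] fence top [[ 473.79135276 -355.29259673]
 [ 528.50715185 -353.78588933]] handle top [[ 494.15926675 -417.96595363]
 [ 514.39015725 -417.40838296]
 [ 515.33694367 -437.7090441 ]
 [ 494.77567537 -438.2758115 ]]
mat [[ 443.05094712 -248.86856294]
 [ 542.39336129 -246.13846026]
 [ 550.61638328 -464.31119435]
 [ 451.71011531 -467.03736945]]
((501.3823547363281, -361.7549743652344), (56.3045768737793, 193.93173217773438), 1.7673759460449219)
```

Request:
{"fn": "drive_tool", "kwargs": {
  "motion": [
    [[-0.047,0.014,0],[0,0,-0.002]],
    [[-0.047,0.014,0],[0,0,0]],
    [[-0.047,0.014,0.05],[0,0,0]],
    [[0,0,0.08],[0,0,0]],
    [[0,0,0.08],[0,0,0]],
    [[0,0,0.08],[0,0,0]],
    [[0,0,0.08],[0,0,0]],
    [[0,0,0.08],[0,0,0]],
    [[0,0,0.08],[0,0,0]],
    [[0,0,0.08],[0,0,0]],
    [[0,0,0.08],[0,0,0]],
    [[0,0,0.08],[0,0,0]],
    [[0,0,0.08],[0,0,0]],
    [[0,0,0.06],[0,0,0]],
    [[0,0,0.04],[0,0,0]],
    [[0,0,0.016],[0,0,0]],
    [[0,0,0],[0,0,0]],
    [[0,0,0],[0,0,0]]
  ]
}}

```text
clock: 10.5
eef_pos: [505.2, -428.7, 73.8]
eef_rot: [0.001, 0.693, 0.721, 0.0]
contact_force: [0.1, 1.5, 0.5]
grip_width: 60.0
gripper_force: 0.0
```

Request:
{"fn": "drive_tool", "kwargs": {
  "motion": [
    [[0,0,0],[0,0,0]],
    [[0,0,0],[0,0,0]],
    [[0,0,0],[0,0,0]],
    [[0,0,0],[0,0,0]],
    [[0,0,0],[0,0,0]],
    [[0,0,0],[0,0,0]],
    [[0,0,0],[0,0,0]],
    [[0,0,0],[0,0,0]]
  ],
  "grip": 0,
  "force": 80
}}

```text
clock: 11.17
eef_pos: [504.9, -428.7, 73.6]
eef_rot: [0.001, 0.693, 0.721, 0.0]
contact_force: [-2.5, 1.3, 6.5]
grip_width: 21.0
gripper_force: 78.1
```

Request:
{"fn": "drive_tool", "kwargs": {
  "motion": [
    [[0,0,-0.03],[0,0,0]],
    [[0,0,-0.04],[0,0,0]],
    [[0,0,-0.04],[0,0,0]],
    [[0,0,-0.04],[0,0,0]],
    [[0,0,0],[0,0,0]]
  ]
}}

```text
clock: 11.58
eef_pos: [505.5, -429.3, 121.1]
eef_rot: [0.002, 0.693, 0.721, -0.0]
contact_force: [-0.5, -0.5, -1.6]
grip_width: 20.8
gripper_force: 78.5
```

```bash
cat > trays.py <<'E'
from h import *
def trays(n="top",im=None,z=32,box=(380,750,-150,30)):
    i=cam(n); im=robot.camera(n) if im is None else im
    hsv=cv2.cvtColor(im,cv2.COLOR_BGR2HSV)
    vv,uu=np.mgrid[0:480,0:640]; P=px2w(i,np.c_[uu.ravel(),vv.ravel()],z)
    inb=((P[:,0]>box[0])&(P[:,0]<box[1])&(P[:,1]>box[2])&(P[:,1]<box[3])).reshape(480,640)
    m=(inb&(hsv[...,1]<60)&(hsv[...,2]>90)).astype('u1')
    for c in cv2.findContours(m,cv2.RETR_EXTERNAL,cv2.CHAIN_APPROX_NONE)[0]:
        if cv2.contourArea(c)<300: continue
        q=px2w(i,cv2.convexHull(c)[:,0].astype(float),z)[:,:2].astype('f4')
        (x,y),(w,h),a=cv2.minAreaRect(q); a=(a+45)%90-45
        print(n,"c",round(x,1),round(y,1),"size",round(w,1),round(h,1),"ang",round(a,1))
    return im
if __name__=="__main__":
    s=robot.observe(); print(s["eef_pos"],s["eef_rot"],s["grip_width"])
    trays("top"); trays("scene")
E
python3 - <<'E'
from trays import *
s=robot.observe(); print(s["eef_pos"],s["eef_rot"],s["contact_force"])
t=trays("top"); sc=trays("scene"); w=cv2.imread("pics/w2.png")
a=cv2.resize(sc[205:300,295:400],(400,362),interpolation=3); b=cv2.resize(t[165:315,255:310],(220,600),interpolation=3)
c=np.zeros((600,800,3),'u1'); c[:362,:400]=a; c[:600,400:620]=b
d=cv2.resize(w[355:425,270:390],(400,233),interpolation=3); c[365:598,:400]=d
cv2.imwrite("pics/tr.png",c)
E
```

```text
[ 505.45385068 -429.29594717  121.05179096] [ 2.21622075e-03  6.92730861e-01  7.21192789e-01 -5.39838407e-05] [-0.54410033 -0.53838301 -1.57030686]
top c 627.5 -42.4 size 108.3 205.7 ang -12.5
scene c 634.3 -49.6 size 120.6 215.4 ang -11.7
scene c 431.6 -81.6 size 101.9 104.7 ang -1.7
```

View pics/tr.png

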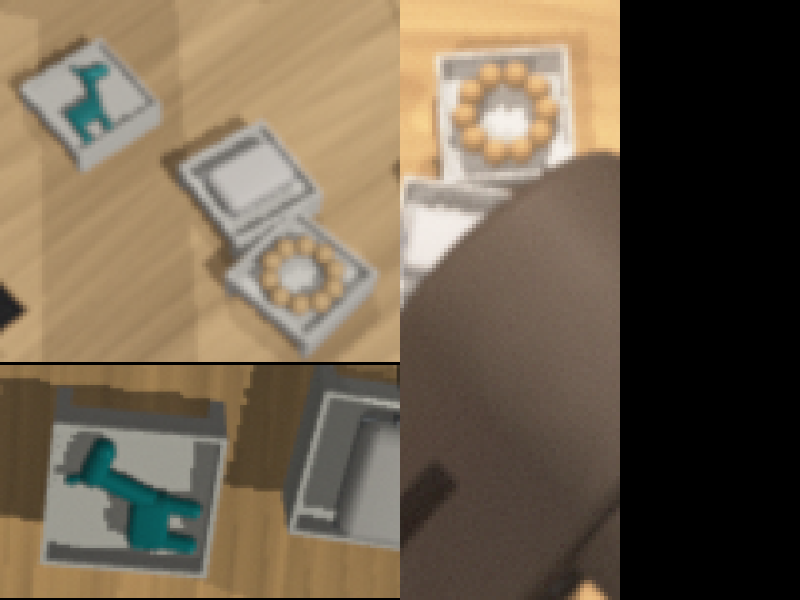

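```bash
python3 - <<'E'
from h import *
from scipy.spatial.transform import Rotation as R
def show(n,P):
    P=P[:,:2]; c=P.mean(0); e1=P[1]-P[0]; e2=P[2]-P[1]; e3=P[2]-P[3]; e4=P[3]-P[0]
    print(n,c.round(1),[np.linalg.norm(e).round(1) for e in(e1,e2,e3,e4)],[np.degrees(np.arctan2(e[1],e[0])).round(1) for e in(e1,e2,e3,e4)])
i=robot.camera_info("wrist"); M=np.eye(4); M[:3,:3]=R.from_quat([.685,.729,.003,.001]).as_matrix(); M[:3,3]=[412.05,291.05,448.59]; i["T"]=M@i["mount"]
show("giraffe w2",px2w(i,[[285.9,372.4],[337.8,377.5],[331.5,418.6],[282.6,415]],32))
i=cam("scene")
show("giraffe",px2w(i,[[320.5,215.5],[337,232],[316.8,244.4],[300.2,228.1]],32))
show("case",px2w(i,[[363.8,237],[379.5,254.9],[356.7,267.2],[342.2,247.8]],32))
show("ring",px2w(i,[[371.1,262.2],[393.4,276.4],[375,293.7],[354.8,275.9]],32))
# rod base in w2
i=robot.camera_info("wrist"); i["T"]=M@i["mount"]
print("rod base",px2w(i,[[318,195]],15),"slide right end",px2w(i,[[582,227],[582,242]],293), "back edge",px2w(i,[[421,81],[602,91]],275))
E
```

```text
giraffe w2 [421.8 -75.8] [np.float64(89.1), np.float64(87.9), np.float64(87.4), np.float64(90.0)] [np.float64(-3.3), np.float64(-92.8), np.float64(-1.9), np.float64(-91.7)]
giraffe [423.7 -76.2] [np.float64(89.4), np.float64(84.2), np.float64(87.5), np.float64(87.0)] [np.float64(-0.5), np.float64(-93.8), np.float64(1.3), np.float64(-92.4)]
case [579.5 -24.7] [np.float64(85.3), np.float64(89.4), np.float64(86.6), np.float64(85.1)] [np.float64(-5.2), np.float64(-98.8), np.float64(-8.1), np.float64(-99.8)]
ring [676.2 -56.2] [np.float64(86.1), np.float64(87.0), np.float64(87.5), np.float64(74.3)] [np.float64(12.8), np.float64(-85.5), np.float64(4.3), np.float64(-87.2)]
rod base [[414.94340799 273.92478526  15.        ]] slide right end [[614.75126578 311.14057411 293.        ]
 [618.22938046 299.2304468  293.        ]] back edge [[479.77682558 407.60511477 275.        ]
 [613.4617414  409.42100378 275.        ]]
```

```bash
python3 - <<'E'
from h import *
i=cam("scene")
for uv,z in (((452.2,161.8),272),((446.4,181.4),187),((441,197.3),102),((436,213.6),0),((418.6,142.6),272),((413.8,158.5),187),((409.8,176),102),((405.7,191),0)): print(uv,z,px2w(i,[uv],z)[0].round(1))
# back corners: right-top (465,175)crop ; bottom-right-back (375,452)
print(px2w(i,[(385+465/5.21,110+175/5.21)],275), px2w(i,[(385+375/5.21,110+450/5.21)],0))
E
```

```text
(452.2, 161.8) 272 [620.  301.3 272. ]
(446.4, 181.4) 187 [625.1 295.8 187. ]
(441, 197.3) 102 [624.2 296.6 102. ]
(436, 213.6) 0 [622.2 303.2   0. ]
(418.6, 142.6) 272 [496.5 281.1 272. ]
(413.8, 158.5) 187 [487.9 286.8 187. ]
(409.8, 176) 102 [490.1 283.3 102. ]
(405.7, 191) 0 [479.7 293.7   0. ]
[[614.71025485 411.7214589  275.        ]] [[618.55270533 420.49253473   0.        ]]
```

Request:
{"fn": "drive_tool", "kwargs": {
  "motion": [
    [[0,0,0],[0,0,0.0133]],
    [[0.052,-0.041,0],[0,0,0]],
    [[0.052,-0.041,0],[0,0,0]],
    [[0.052,-0.041,0],[0,0,0]],
    [[0.052,-0.041,0],[0,0,0]],
    [[0.052,-0.041,0],[0,0,0]],
    [[0.052,-0.041,0],[0,0,0]],
    [[0.052,-0.041,0],[0,0,0]],
    [[0.052,-0.041,0],[0,0,0]],
    [[0,0,0.05],[0,0,0]],
    [[0,0,0.05],[0,0,0]],
    [[0,0,0.048],[0,0,0]],
    [[0,0,0],[0,0,0]],
    [[0,0,0],[0,0,0]],
    [[0,0,0],[0,0,0]]
  ]
}}

```text
clock: 12.93
eef_pos: [411.9, -299.7, 73.6]
eef_rot: [-0.0, 0.722, 0.692, 0.0]
contact_force: [-0.3, 0.1, -1.8]
grip_width: 21.3
gripper_force: 78.7
```

```bash
python3 - <<'E'
from h import *
s=robot.observe(); print(s["eef_pos"],s["eef_rot"],s["contact_force"])
im=robot.camera("scene"); w=robot.camera("wrist"); t=robot.camera("top"); c=np.zeros((600,800,3),'u1')
c[:400,:400]=cv2.resize(im[190:320,240:370],(400,400),interpolation=3); c[:400,400:]=cv2.resize(w,(400,400))
c[400:600,:400]=cv2.resize(t[240:340,255:455],(400,200),interpolation=3)
cv2.imwrite("pics/g1.png",c)
E
```

```text
[ 411.86339501 -299.65287963   73.57236397] [-2.03968067e-05  7.22299821e-01  6.91580050e-01  5.75822014e-05] [-0.28733711  0.08661856 -1.75232879]
```

View pics/g1.png

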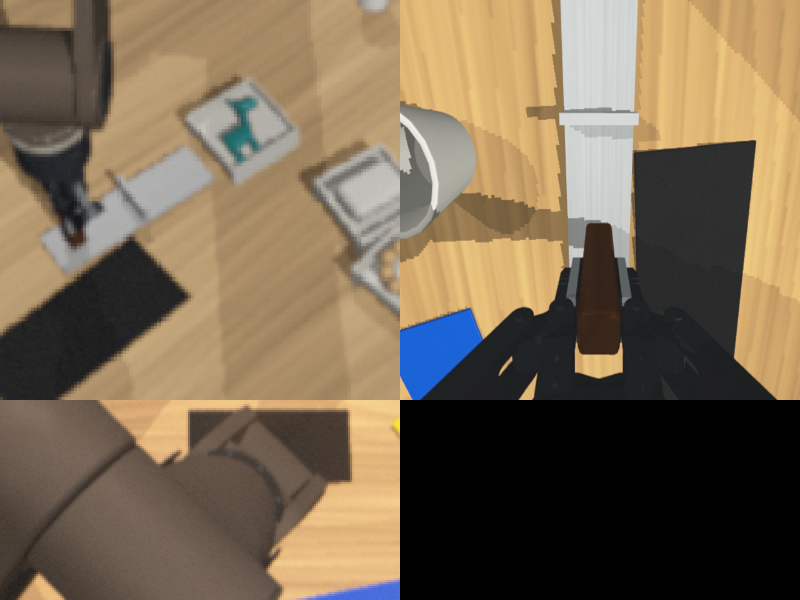

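Request:
{"fn": "drive_tool", "kwargs": {
  "motion": [
    [[0.03,0,0],[0,0,0]],
    [[0.04,0,0],[0,0,0]],
    [[0.04,0,0],[0,0,0]],
    [[0.04,0,0],[0,0,0]],
    [[0.04,0,0],[0,0,0]],
    [[0.04,0,0],[0,0,0]],
    [[0.04,0,0],[0,0,0]],
    [[0.03,0,0],[0,0,0]],
    [[0.02,0,0],[0,0,0]],
    [[0.01,0,0],[0,0,0]],
    [[0,0,0],[0,0,0]],
    [[0,0,-0.02],[0,0,0]],
    [[0,0,-0.02],[0,0,0]],
    [[0,0,-0.03],[0,0,0]],
    [[0,0,-0.03],[0,0,0]],
    [[0,0,0],[0,0,0]],
    [[0,0,0],[0,0,0]]
  ]
}}

```text
clock: 14.5
eef_pos: [416.3, -201.0, 104.1]
eef_rot: [0.001, 0.722, 0.692, 0.0]
contact_force: [0.1, -0.3, -3.0]
grip_width: 21.1
gripper_force: 78.7
```

```bash
python3 - <<'E'
from h import *
s=robot.observe(); print(s["eef_pos"],s["eef_rot"],s["contact_force"],s["torque"])
im=robot.camera("scene"); w=robot.camera("wrist"); c=np.zeros((400,800,3),'u1')
c[:400,:400]=cv2.resize(im[190:320,240:370],(400,400),interpolation=3); c[:400,400:]=cv2.resize(w,(400,400))
cv2.imwrite("pics/g2.png",c)
E
```

```text
[ 416.26815768 -200.97947218  104.06169881] [8.71153954e-04 7.22373808e-01 6.91502186e-01 2.23991364e-04] [ 0.06779835 -0.31791087 -3.00940101] [-0.22235485  0.01888984  0.01218272]
```

View pics/g2.png

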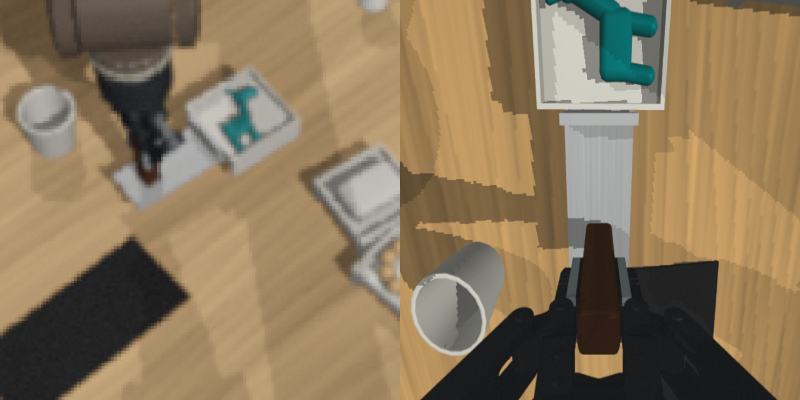

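Request:
{"fn": "drive_tool", "kwargs": {
  "motion": [
    [[0,0,-0.04],[0,0,0]],
    [[0,0,-0.06],[0,0,0]],
    [[0,0,-0.07],[0,0,0]],
    [[0,0,-0.07],[0,0,0]],
    [[0,0,-0.07],[0,0,0]],
    [[0,0,-0.07],[0,0,0]],
    [[0,0,-0.07],[0,0,0]],
    [[0,0,-0.06],[0,0,0]],
    [[0,0,-0.05],[0,0,0]],
    [[0,0,-0.03],[0,0,0]],
    [[0,0,0],[0,0,-0.004]],
    [[0,0,0],[0,0,-0.006]],
    [[0,0,0],[0,0,-0.005]],
    [[0,0,0],[0,0,-0.0036]],
    [[0,0,0],[0,0,0]]
  ]
}}

```text
clock: 15.85
eef_pos: [415.9, -200.6, 279.7]
eef_rot: [-0.001, 0.68, 0.733, -0.0]
contact_force: [-0.7, 0.1, -2.8]
grip_width: 21.0
gripper_force: 78.8
```

Request:
{"fn": "drive_tool", "kwargs": {
  "motion": [
    [[0.02,0.01,0],[0,0,0]],
    [[0.03,0.018,0],[0,0,0]],
    [[0.045,0.026,0],[0,0,0]],
    [[0.058,0.034,0],[0,0,0]],
    [[0.058,0.034,0],[0,0,0]],
    [[0.058,0.034,0],[0,0,0]],
    [[0.058,0.034,0],[0,0,0]],
    [[0.058,0.034,0],[0,0,0]],
    [[0.058,0.034,0],[0,0,0]],
    [[0.058,0.034,0],[0,0,0]],
    [[0.058,0.034,0],[0,0,0]],
    [[0.058,0.034,0],[0,0,0]],
    [[0.058,0.034,0],[0,0,0]],
    [[0.058,0.034,0],[0,0,0]],
    [[0.058,0.034,0],[0,0,0]],
    [[0.058,0.034,0],[0,0,0]],
    [[0.05,0.03,0],[0,0,0]],
    [[0.04,0.022,0],[0,0,0]],
    [[0.025,0.012,0],[0,0,0]],
    [[0,0,0],[0,0,0]]
  ]
}}

```text
clock: 17.52
eef_pos: [562.5, 101.7, 280.0]
eef_rot: [-0.0, 0.68, 0.733, -0.0]
contact_force: [-1.2, 0.3, -3.6]
grip_width: 20.7
gripper_force: 78.8
```

```bash
python3 - <<'E'
from h import *
s=robot.observe(); print(s["eef_pos"],s["eef_rot"],s["contact_force"],s["torque"])
cv2.imwrite("pics/g3s.png",robot.camera("scene"));cv2.imwrite("pics/g3w.png",robot.camera("wrist"));cv2.imwrite("pics/g3t.png",robot.camera("top"))
s=cv2.imread("pics/g3s.png");w=cv2.imread("pics/g3w.png");c=np.zeros((600,800,3),'u1')
c[:,:400]=cv2.resize(s[90:240,350:450],(400,600),interpolation=3); c[:300,400:]=cv2.resize(w,(400,300)); t=cv2.imread("pics/g3t.png"); c[300:,400:]=cv2.resize(t[150:300,60:260],(400,300),interpolation=3)
cv2.imwrite("pics/g3.png",c)
E
```

```text
[562.48731667 101.68256863 279.95681893] [-2.35591455e-04  6.80157481e-01  7.33065986e-01 -7.12732224e-05] [-1.22952563  0.26934047 -3.64921373] [-0.24713812  0.01016764 -0.05175413]
```

View pics/g3.png

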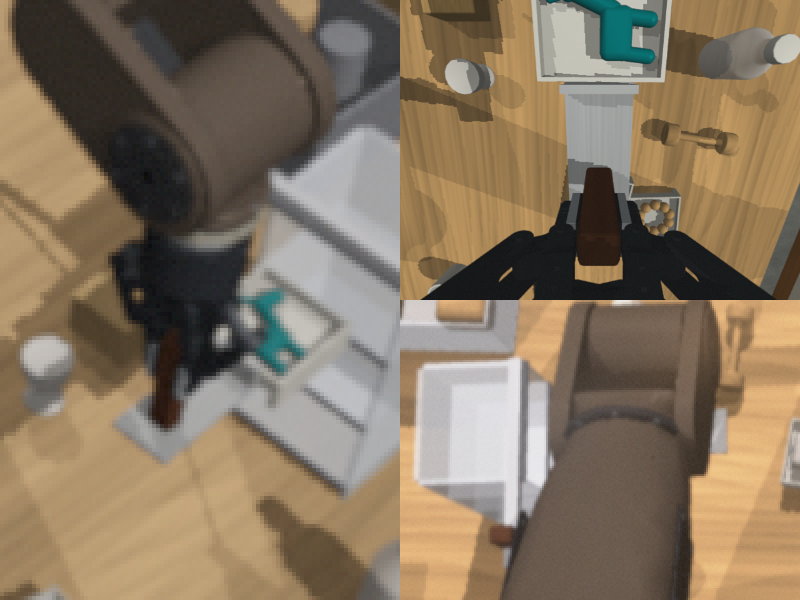

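Request:
{"fn": "drive_tool", "kwargs": {
  "motion": [
    [[0.02,0,0],[0,0,0]],
    [[0.035,0,0],[0,0,0]],
    [[0.035,0,0],[0,0,0]],
    [[0.035,0,0],[0,0,0]],
    [[0.035,0,0],[0,0,0]],
    [[0.035,0,0],[0,0,0]],
    [[0.035,0,0],[0,0,0]],
    [[0.035,0,0],[0,0,0]],
    [[0.035,0,0],[0,0,0]],
    [[0.035,0,0],[0,0,0]],
    [[0.035,0,0],[0,0,0]],
    [[0.02,0,0],[0,0,0]],
    [[0.01,0,0],[0,0,0]],
    [[0,0,0],[0,0,0]],
    [[0,0,0],[0,0,0]]
  ]
}}

```text
clock: 18.92
eef_pos: [553.6, 219.7, 280.3]
eef_rot: [0.0, 0.681, 0.733, -0.0]
contact_force: [-0.3, -1.1, -2.7]
grip_width: 21.1
gripper_force: 78.8
```

```bash
python3 - <<'E'
from h import *
s=robot.observe(); print(s["eef_pos"],s["contact_force"],s["torque"])
cv2.imwrite("pics/g4s.png",robot.camera("scene"));cv2.imwrite("pics/g4w.png",robot.camera("wrist"))
E
```

```text
[553.55014251 219.71000353 280.25546122] [-0.33829457 -1.13960691 -2.72072979] [-0.27367161  0.00315818 -0.01201182]
```

Request:
{"fn": "drive_tool", "kwargs": {
  "motion": [
    [[0.006,0,0],[0,0,0]],
    [[0.006,0,0],[0,0,0]],
    [[0.006,0,0],[0,0,0]],
    [[0.006,0,0],[0,0,0]],
    [[0.006,0,0],[0,0,0]],
    [[0.006,0,0],[0,0,0]],
    [[0.006,0,0],[0,0,0]],
    [[0.006,0,0],[0,0,0]],
    [[0,0,0],[0,0,0]],
    [[0,0,0],[0,0,0]]
  ]
}}

```text
clock: 19.85
eef_pos: [552.4, 234.2, 280.3]
eef_rot: [-0.0, 0.681, 0.733, 0.0]
contact_force: [0.6, 0.8, -2.4]
grip_width: 20.7
gripper_force: 78.8
```

Request:
{"fn": "drive_tool", "kwargs": {
  "motion": [
    [[0.006,0,0],[0,0,0]],
    [[0.006,0,0],[0,0,0]],
    [[0.006,0,0],[0,0,0]],
    [[0.006,0,0],[0,0,0]],
    [[0,0,0],[0,0,0]],
    [[0,0,0],[0,0,0]]
  ]
}}

```text
clock: 20.35
eef_pos: [552.1, 240.0, 280.5]
eef_rot: [0.001, 0.681, 0.733, -0.001]
contact_force: [0.1, -9.7, -0.9]
grip_width: 20.8
gripper_force: 79.2
```

Request:
{"fn": "drive_tool", "kwargs": {
  "motion": [
    [[-0.012,0,0],[0,0,0]],
    [[-0.012,0,0],[0,0,0]],
    [[-0.01,0,0],[0,0,0]],
    [[0,0,0],[0,0,0]],
    [[0,0,0.007],[0,0,0]],
    [[0,0,0.007],[0,0,0]],
    [[0,0,0.007],[0,0,0]],
    [[0,0,0.007],[0,0,0]],
    [[0,0,0.007],[0,0,0]],
    [[0,0,0.007],[0,0,0]],
    [[0,0,0.003],[0,0,0]],
    [[0,0,0],[0,0,0]],
    [[0,0,0],[0,0,0]]
  ]
}}

```text
clock: 21.43
eef_pos: [552.7, 231.2, 266.8]
eef_rot: [-0.0, 0.681, 0.733, 0.0]
contact_force: [0.1, 0.1, -2.2]
grip_width: 21.4
gripper_force: 78.9
```

Request:
{"fn": "drive_tool", "kwargs": {
  "motion": [
    [[-0.01,0,0],[0,0,0]],
    [[-0.02,0,0],[0,0,0]],
    [[-0.03,0,0],[0,0,0]],
    [[-0.03,0,0],[0,0,0]],
    [[-0.03,0,0],[0,0,0]],
    [[0,0,0],[0,0,0]],
    [[0,0,0],[0,0,0]]
  ]
}}

```text
clock: 22.02
eef_pos: [555.5, 194.5, 266.9]
eef_rot: [-0.0, 0.681, 0.732, 0.0]
contact_force: [-0.6, 0.6, -1.7]
grip_width: 21.3
gripper_force: 78.9
```

```bash
cat > teal.py <<'E'
from h import *
def teal(im):
    h=cv2.cvtColor(im,cv2.COLOR_BGR2HSV); m=(h[...,0]>80)&(h[...,0]<100)&(h[...,1]>120); v,u=np.nonzero(m)
    return (m.sum(),u.min(),u.max(),v.min(),v.max(),u.mean().round(1),v.mean().round(1)) if m.any() else None
E
python3 - <<'E'
from teal import *
s=robot.observe(); print(s["eef_pos"],s["contact_force"])
print(teal(cv2.imread("pics/g3w.png")),teal(cv2.imread("pics/g4w.png")))
im=robot.camera("wrist"); cv2.imwrite("pics/g5w.png",im); print(teal(im)); im=robot.camera("scene"); cv2.imwrite("pics/g5s.png",im); print(teal(im),teal(cv2.imread("pics/g4s.png")))
E
```

```text
[555.51172697 194.46543628 266.92472754] [-0.64261171  0.58756996 -1.67091764]
(np.int64(7149), np.int64(60), np.int64(411), np.int64(0), np.int64(471), np.float64(351.6), np.float64(47.2)) (np.int64(1), np.int64(498), np.int64(498), np.int64(421), np.int64(421), np.float64(498.0), np.float64(421.0))
None
(np.int64(13), np.int64(305), np.int64(444), np.int64(47), np.int64(161), np.float64(430.5), np.float64(150.3)) (np.int64(14), np.int64(437), np.int64(443), np.int64(157), np.int64(162), np.float64(440.1), np.float64(158.9))
```

Request:
{"fn": "drive_tool", "kwargs": {
  "motion": [
    [[-0.03,0,0],[0,0,0]],
    [[-0.04,0,0],[0,0,0]],
    [[-0.05,0,0],[0,0,0]],
    [[-0.05,0,0],[0,0,0]],
    [[-0.05,0,0],[0,0,0]],
    [[-0.05,0,0],[0,0,0]],
    [[-0.05,0,0],[0,0,0]],
    [[-0.05,0,0],[0,0,0]],
    [[-0.05,0,0],[0,0,0]],
    [[0,0,0],[0,0,0]]
  ]
}}

```text
clock: 22.95
eef_pos: [564.7, 66.8, 266.8]
eef_rot: [0.0, 0.681, 0.732, -0.0]
contact_force: [0.9, -0.3, -2.3]
grip_width: 21.2
gripper_force: 78.9
```

```bash
python3 - <<'E'
from trays import *
s=robot.observe(); print(s["eef_pos"],s["contact_force"],s["torque"])
sc=robot.camera("scene"); w=robot.camera("wrist"); cv2.imwrite("pics/g6s.png",sc); cv2.imwrite("pics/g6w.png",w); t=robot.camera("top"); cv2.imwrite("pics/g6t.png",t)
c=np.zeros((600,800,3),'u1'); c[:400,:400]=cv2.resize(sc[110:220,380:490],(400,400),interpolation=3); c[:300,400:]=cv2.resize(w,(400,300))
c[300:600,400:]=cv2.resize(sc[200:305,300:440],(400,300),interpolation=3)
c[400:,:400]=cv2.resize(t[170:270,200:400],(400,200),interpolation=3)
cv2.imwrite("pics/g6.png",c)
E
```

```text
[564.73086251  66.78067207 266.78537289] [ 0.86512781 -0.34645712 -2.29881813] [-0.06987214  0.00180686  0.00813901]
```

View pics/g6.png

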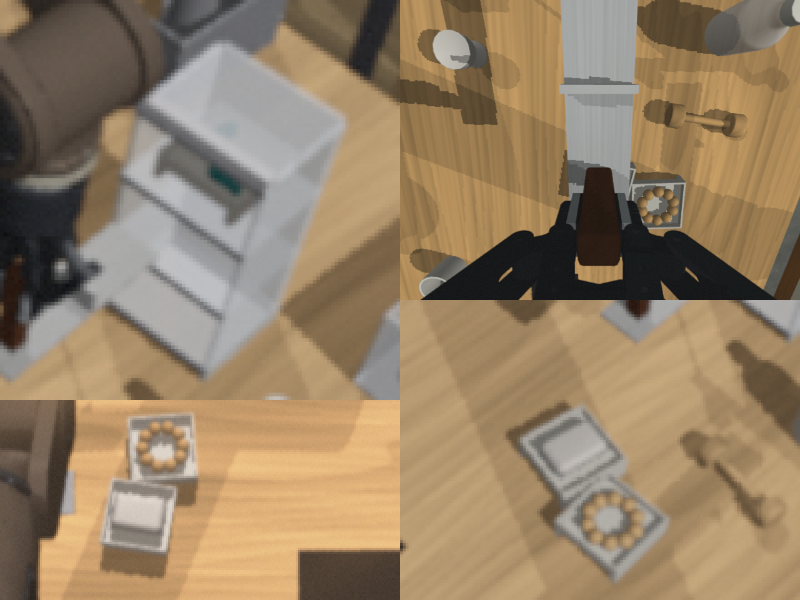

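```bash
python3 - <<'E'
from h import *
def show(n,P):
    P=P[:,:2]; c=P.mean(0); e=[P[1]-P[0],P[2]-P[1],P[2]-P[3],P[3]-P[0]]
    print(n,c.round(1),[np.linalg.norm(x).round(1) for x in e],[np.degrees(np.arctan2(x[1],x[0])).round(1) for x in e])
i=cam("top")
show("case",px2w(i,[[256,210.5],[288.5,212],[284,244.5],[252,243]],32))
show("ring",px2w(i,[[264,178],[297.5,176.5],[299,206.5],[266.5,208]],32))
i=cam("scene"); f=lambda L:[[300+(x-400)*.35,200+(y-300)*.35] for x,y in L]
show("case s",px2w(i,f([[580,405],[627,470],[567,503],[519,437]]),32))
show("ring s",px2w(i,f([[600,470],[667,518],[615,570],[553,513]]),32))
E
```

```text
case [577.3 -28.7] [np.float64(88.5), np.float64(90.7), np.float64(86.1), np.float64(90.6)] [np.float64(-91.0), np.float64(174.5), np.float64(-91.0), np.float64(176.0)]
ring [677.  -56.1] [np.float64(92.2), np.float64(85.4), np.float64(88.5), np.float64(85.6)] [np.float64(-85.5), np.float64(-175.2), np.float64(-85.5), np.float64(-172.8)]
case s [585.4 -29.8] [np.float64(101.8), np.float64(82.2), np.float64(101.8), np.float64(85.2)] [np.float64(-10.5), np.float64(-98.5), np.float64(-8.8), np.float64(-98.6)]
ring s [672.8 -55.4] [np.float64(94.8), np.float64(88.9), np.float64(96.1), np.float64(78.5)] [np.float64(9.3), np.float64(-83.8), np.float64(3.0), np.float64(-84.8)]
```

Request:
{"fn": "drive_tool", "kwargs": {
  "motion": [
    [[0,0,0],[0,0,0.0128]],
    [[0,0,0],[0,0,0.0128]],
    [[-0.05,0.003,0],[0,0,0]],
    [[-0.08,0.006,0],[0,0,0]],
    [[-0.08,0.006,0],[0,0,0]],
    [[-0.08,0.006,0],[0,0,0]],
    [[-0.08,0.006,0],[0,0,0]],
    [[-0.08,0.006,0],[0,0,0]],
    [[-0.08,0.006,0],[0,0,0]],
    [[-0.08,0.006,0],[0,0,0]],
    [[-0.08,0.006,0],[0,0,0]],
    [[-0.08,0.006,0],[0,0,0]],
    [[-0.08,0.006,0],[0,0,0]],
    [[-0.08,0.006,0],[0,0,0]],
    [[-0.08,0.005,0],[0,0,0]],
    [[-0.05,0.004,0],[0,0,0]],
    [[0,0,0],[0,0,0]]
  ]
}}

```text
clock: 24.52
eef_pos: [560.2, -251.3, 266.5]
eef_rot: [0.0, 0.738, 0.675, -0.0]
contact_force: [-0.3, 0.4, -1.9]
grip_width: 21.1
gripper_force: 78.9
```

Request:
{"fn": "drive_tool", "kwargs": {
  "motion": [
    [[0,0,0.04],[0,0,0]],
    [[0,0,0.07],[0,0,0]],
    [[0,0,0.08],[0,0,0]],
    [[0,0,0.08],[0,0,0]],
    [[0,0,0.08],[0,0,0]],
    [[0,0,0.08],[0,0,0]],
    [[0,0,0.07],[0,0,0]],
    [[0,0,0.05],[0,0,0]],
    [[0,0,0.04],[0,0,0]],
    [[0,0,0.03],[0,0,0]],
    [[0,0,0.02],[0,0,0]],
    [[0,0,0],[0,0,0]],
    [[0,0,0],[0,0,0]]
  ]
}}

```text
clock: 25.6
eef_pos: [560.5, -249.2, 75.2]
eef_rot: [0.0, 0.737, 0.676, 0.0]
contact_force: [0.0, 0.1, -1.7]
grip_width: 20.7
gripper_force: 78.9
```

```bash
python3 - <<'E'
from trays import *
s=robot.observe(); print(s["eef_pos"],s["eef_rot"],s["contact_force"],s["torque"])
sc=robot.camera("scene"); cv2.imwrite("pics/c1s.png",sc)
i=cam("scene")
# predicted plate tip px vs tray
print(w2px(i,[[558.4+14.4,-252+164.4,7],[578,-28,16]]))
E
```

```text
[ 560.47865586 -249.18401149   75.22967894] [2.83763189e-04 7.37229439e-01 6.75642403e-01 1.33584330e-04] [ 0.02851993  0.12663327 -1.696523  ] [-0.0674484   0.04517251  0.04259354]
[[344.60493195 264.58515247]
 [359.20591919 254.29202855]]
```

Request:
{"fn": "drive_tool", "kwargs": {
  "motion": [
    [[0.03,0,0],[0,0,0]],
    [[0.04,0,0],[0,0,0]],
    [[0.04,0,0],[0,0,0]],
    [[0.04,0,0],[0,0,0]],
    [[0.04,0,0],[0,0,0]],
    [[0.04,0,0],[0,0,0]],
    [[0.04,0,0],[0,0,0]],
    [[0.03,0,0],[0,0,0]],
    [[0.02,0,0],[0,0,0]],
    [[0,0,0],[0,0,0]],
    [[0,0,0],[0,0,0]]
  ]
}}

```text
clock: 26.57
eef_pos: [568.7, -153.4, 74.8]
eef_rot: [0.0, 0.737, 0.676, 0.0]
contact_force: [0.5, -0.2, -1.3]
grip_width: 20.6
gripper_force: 78.9
```

```bash
python3 - <<'E'
from trays import *
s=robot.observe(); print(s["eef_pos"],s["eef_rot"],s["contact_force"],s["torque"])
sc=robot.camera("scene"); cv2.imwrite("pics/c2s.png",sc); w=robot.camera("wrist"); cv2.imwrite("pics/c2w.png",w)
a=cv2.imread("pics/c1s.png"); 
print("moved px in scene tray area:",[(int(cv2.absdiff(a,sc)[y0:y1,x0:x1].max())) for y0,y1,x0,x1 in((240,262,360,378),(270,292,365,390))])
g=cv2.cvtColor(w,cv2.COLOR_BGR2GRAY)
for u in (225,245,260,320,370,390,405,420): print(u,g[60:200:6,u].tolist())
E
```

```text
[ 568.68572794 -153.44873466   74.8028961 ] [7.26374818e-05 7.37126016e-01 6.75755302e-01 4.81070511e-05] [ 0.54104709 -0.1627643  -1.31879895] [-0.12228437 -0.0640549  -0.00193613]
moved px in scene tray area: [25, 26]
225 [106, 105, 107, 106, 106, 173, 175, 175, 174, 176, 138, 136, 85, 81, 133, 136, 136, 137, 137, 138, 140, 142, 142, 144]
245 [106, 107, 107, 106, 107, 106, 106, 175, 174, 176, 129, 137, 81, 78, 77, 128, 131, 133, 135, 135, 135, 137, 139, 141]
260 [106, 107, 101, 82, 67, 107, 164, 176, 176, 177, 172, 79, 81, 152, 153, 101, 83, 83, 82, 85, 86, 85, 79, 78]
320 [167, 166, 164, 153, 141, 122, 88, 178, 176, 172, 177, 154, 154, 154, 153, 153, 151, 153, 151, 151, 152, 151, 150, 149]
370 [185, 186, 186, 174, 144, 108, 108, 177, 178, 177, 177, 146, 148, 154, 152, 148, 146, 145, 148, 148, 147, 148, 148, 146]
390 [106, 107, 107, 107, 108, 105, 107, 107, 106, 107, 179, 106, 75, 77, 77, 79, 76, 76, 77, 75, 124, 126, 123, 124]
405 [107, 106, 106, 105, 107, 106, 106, 106, 106, 105, 177, 150, 75, 75, 75, 74, 79, 80, 79, 78, 131, 130, 135, 135]
420 [80, 105, 150, 175, 181, 179, 178, 179, 178, 181, 180, 173, 77, 77, 77, 77, 75, 76, 76, 77, 126, 127, 126, 126]
```

Request:
{"fn": "drive_tool", "kwargs": {
  "motion": [
    [[0,0,-0.01],[0,0,0]],
    [[0,0,-0.01],[0,0,0]],
    [[0,0,-0.01],[0,0,0]],
    [[0,0,-0.02],[0,0,0]],
    [[0,0,-0.04],[0,0,0]],
    [[0,0,-0.06],[0,0,0]],
    [[0,0,-0.07],[0,0,0]],
    [[0,0,-0.07],[0,0,0]],
    [[0,0,-0.06],[0,0,0]],
    [[0,0,-0.04],[0,0,0]],
    [[0,0,-0.014],[0,0,0]],
    [[0,0,0],[0,0,-0.004]],
    [[0,0,0],[0,0,-0.006]],
    [[0,0,0],[0,0,-0.006]],
    [[0,0,0],[0,0,-0.006]],
    [[0,0,0],[0,0,-0.0038]],
    [[0,0,0],[0,0,0]],
    [[0,0,0],[0,0,0]]
  ]
}}

```text
clock: 28.17
eef_pos: [568.5, -153.6, 196.0]
eef_rot: [-0.0, 0.681, 0.733, -0.0]
contact_force: [0.1, -1.0, -3.1]
grip_width: 20.9
gripper_force: 78.8
```

```bash
python3 - <<'E'
from h import *
s=robot.observe(); print(s["eef_pos"],s["eef_rot"],s["contact_force"],s["torque"])
w=robot.camera("wrist"); cv2.imwrite("pics/c3w.png",w)
for n in("g3w","c3w"):
    g=cv2.imread(f"pics/{n}.png").min(2); m=(g>150).astype('u1')[0:165]; k,l,st,c=cv2.connectedComponentsWithStats(m); j=1+st[1:,4].argmax(); print(n,st[j])
E
```

```text
[ 568.45361472 -153.59967541  195.9540939 ] [-9.00422831e-05  6.80533714e-01  7.32716764e-01 -2.12175353e-07] [ 0.05533777 -1.03820809 -3.11334929] [-0.19830309 -0.03918989 -0.03177946]
g3w [ 225    4  163  118 9362]
c3w [  223     0   162   116 11416]
```

Request:
{"fn": "drive_tool", "kwargs": {
  "motion": [
    [[0.02,0.001,0],[0,0,0]],
    [[0.035,0.002,0],[0,0,0]],
    [[0.05,0.003,0],[0,0,0]],
    [[0.06,0.003,0],[0,0,0]],
    [[0.06,0.003,0],[0,0,0]],
    [[0.06,0.003,0],[0,0,0]],
    [[0.06,0.003,0],[0,0,0]],
    [[0.06,0.003,0],[0,0,0]],
    [[0.06,0.003,0],[0,0,0]],
    [[0.06,0.003,0],[0,0,0]],
    [[0.06,0.003,0],[0,0,0]],
    [[0.06,0.003,0],[0,0,0]],
    [[0.06,0.003,0],[0,0,0]],
    [[0.06,0.003,0],[0,0,0]],
    [[0.05,0.003,0],[0,0,0]],
    [[0.035,0.003,0],[0,0,0]],
    [[0.02,0.002,0],[0,0,0]],
    [[0,0,0],[0,0,0]],
    [[0,0,0],[0,0,0]]
  ]
}}

```text
clock: 29.8
eef_pos: [563.0, 107.9, 196.0]
eef_rot: [-0.0, 0.68, 0.733, -0.0]
contact_force: [0.4, -0.5, -2.7]
grip_width: 20.8
gripper_force: 78.7
```

Request:
{"fn": "drive_tool", "kwargs": {
  "motion": [
    [[0.02,0,0],[0,0,0]],
    [[0.03,0,0],[0,0,0]],
    [[0.03,0,0],[0,0,0]],
    [[0.03,0,0],[0,0,0]],
    [[0.03,0,0],[0,0,0]],
    [[0.03,0,0],[0,0,0]],
    [[0.03,0,0],[0,0,0]],
    [[0.03,0,0],[0,0,0]],
    [[0.03,0,0],[0,0,0]],
    [[0.02,0,0],[0,0,0]],
    [[0.01,0,0],[0,0,0]],
    [[0,0,0],[0,0,0]]
  ]
}}

```text
clock: 30.8
eef_pos: [556.5, 195.1, 196.0]
eef_rot: [-0.0, 0.68, 0.733, 0.0]
contact_force: [-0.2, 0.0, -3.5]
grip_width: 21.2
gripper_force: 78.7
```

Request:
{"fn": "drive_tool", "kwargs": {
  "motion": [
    [[0.015,0,0],[0,0,0]],
    [[0.02,0,0],[0,0,0]],
    [[0.02,0,0],[0,0,0]],
    [[0.02,0,0],[0,0,0]],
    [[0.02,0,0],[0,0,0]],
    [[0.015,0,0],[0,0,0]],
    [[0.01,0,0],[0,0,0]],
    [[0.006,0,0],[0,0,0]],
    [[0.006,0,0],[0,0,0]],
    [[0,0,0],[0,0,0]],
    [[0,0,0],[0,0,0]]
  ]
}}

```text
clock: 31.72
eef_pos: [553.7, 233.9, 196.0]
eef_rot: [-0.0, 0.68, 0.733, 0.0]
contact_force: [-0.3, -0.1, -2.7]
grip_width: 21.2
gripper_force: 78.7
```

Request:
{"fn": "drive_tool", "kwargs": {
  "motion": [
    [[0.006,0,0],[0,0,0]],
    [[0.006,0,0],[0,0,0]],
    [[0.006,0,0],[0,0,0]],
    [[0.006,0,0],[0,0,0]],
    [[0,0,0],[0,0,0]],
    [[0,0,0],[0,0,0]]
  ]
}}

```text
clock: 32.22
eef_pos: [553.2, 240.0, 196.1]
eef_rot: [0.001, 0.68, 0.733, -0.001]
contact_force: [-0.4, -9.0, -2.4]
grip_width: 20.9
gripper_force: 79.2
```

Same contact at the back wall. Back off 9 mm, lower, check.

Request:
{"fn": "drive_tool", "kwargs": {
  "motion": [
    [[-0.012,0,0],[0,0,0]],
    [[-0.012,0,0],[0,0,0]],
    [[-0.01,0,0],[0,0,0]],
    [[0,0,0],[0,0,0]],
    [[0,0,0.007],[0,0,0]],
    [[0,0,0.007],[0,0,0]],
    [[0,0,0.007],[0,0,0]],
    [[0,0,0.007],[0,0,0]],
    [[0,0,0.007],[0,0,0]],
    [[0,0,0.007],[0,0,0]],
    [[0,0,0.004],[0,0,0]],
    [[0,0,0],[0,0,0]],
    [[0,0,0],[0,0,0]]
  ]
}}

```text
clock: 33.3
eef_pos: [553.9, 231.0, 182.2]
eef_rot: [-0.0, 0.68, 0.733, 0.0]
contact_force: [-0.3, -0.3, -2.6]
grip_width: 21.1
gripper_force: 78.8
```

```bash
python3 - <<'E'
from h import *
s=robot.observe(); print(s["eef_pos"],s["contact_force"],s["torque"])
E
```

```text
[553.89803085 231.03411237 182.18665278] [-0.32791847 -0.33093719 -2.60885293] [-0.11068757 -0.07834568 -0.02325835]
```

Request:
{"fn": "drive_tool", "kwargs": {
  "motion": [
    [[-0.01,0,0],[0,0,0]],
    [[-0.02,0,0],[0,0,0]],
    [[-0.03,0,0],[0,0,0]],
    [[-0.04,0,0],[0,0,0]],
    [[-0.05,0,0],[0,0,0]],
    [[-0.05,0,0],[0,0,0]],
    [[-0.05,0,0],[0,0,0]],
    [[-0.05,0,0],[0,0,0]],
    [[-0.05,0,0],[0,0,0]],
    [[-0.05,0,0],[0,0,0]],
    [[-0.05,0,0],[0,0,0]],
    [[-0.05,0,0],[0,0,0]],
    [[-0.05,0,0],[0,0,0]],
    [[0,0,0],[0,0,0]]
  ]
}}

```text
clock: 34.47
eef_pos: [566.3, 63.3, 182.3]
eef_rot: [0.0, 0.681, 0.732, -0.0]
contact_force: [0.2, 0.4, -2.5]
grip_width: 21.1
gripper_force: 78.9
```

```bash
python3 - <<'E'
from trays import *
s=robot.observe(); print(s["eef_pos"],s["contact_force"],s["torque"])
t=robot.camera("top"); sc=robot.camera("scene"); cv2.imwrite("pics/d1s.png",sc); cv2.imwrite("pics/d1t.png",t)
trays("top",t); trays("scene",sc)
E
```

```text
[566.33413916  63.30755599 182.28757254] [ 0.17059839  0.3721179  -2.52845721] [-0.08607285 -0.04525937 -0.03926147]
top c 671.7 -53.6 size 96.1 90.5 ang 6.0
scene c 678.4 -59.7 size 100.3 102.2 ang 5.9
```

Request:
{"fn": "drive_tool", "kwargs": {
  "motion": [
    [[-0.03,0,0],[0,0,-0.0044]],
    [[-0.06,0.018,0],[0,0,0]],
    [[-0.073,0.019,0],[0,0,0]],
    [[-0.073,0.019,0],[0,0,0]],
    [[-0.073,0.019,0],[0,0,0]],
    [[-0.073,0.019,0],[0,0,0]],
    [[-0.073,0.019,0],[0,0,0]],
    [[-0.073,0.019,0],[0,0,0]],
    [[-0.073,0.019,0],[0,0,0]],
    [[-0.073,0.019,0],[0,0,0]],
    [[-0.073,0.019,0],[0,0,0]],
    [[-0.073,0.019,0],[0,0,0]],
    [[-0.073,0.019,0],[0,0,0]],
    [[-0.073,0.019,0],[0,0,0]],
    [[-0.073,0.019,0],[0,0,0]],
    [[-0.073,0.019,0],[0,0,0]],
    [[-0.05,0.019,0],[0,0,0]],
    [[-0.02,0.019,0],[0,0,0]],
    [[0,0,0],[0,0,0]],
    [[0,0,0],[0,0,0]]
  ]
}}

```text
clock: 36.23
eef_pos: [698.3, -275.5, 181.7]
eef_rot: [-0.0, 0.67, 0.743, 0.0]
contact_force: [0.8, 1.1, -1.6]
grip_width: 21.3
gripper_force: 78.9
```

Request:
{"fn": "drive_tool", "kwargs": {
  "motion": [
    [[0,0,0.04],[0,0,0]],
    [[0,0,0.07],[0,0,0]],
    [[0,0,0.07],[0,0,0]],
    [[0,0,0.07],[0,0,0]],
    [[0,0,0.05],[0,0,0]],
    [[0,0,0.03],[0,0,0]],
    [[0,0,0.02],[0,0,0]],
    [[0,0,0.006],[0,0,0]],
    [[0,0,0],[0,0,0]],
    [[0,0,0],[0,0,0]]
  ]
}}

```text
clock: 37.07
eef_pos: [698.7, -276.4, 76.3]
eef_rot: [0.001, 0.67, 0.742, 0.0]
contact_force: [0.4, -0.6, -1.8]
grip_width: 21.1
gripper_force: 79.0
```

```bash
python3 - <<'E'
from trays import *
s=robot.observe(); print(s["eef_pos"],s["eef_rot"],s["contact_force"],s["torque"])
trays("top",box=(600,750,-110,30))
E
```

```text
[ 698.66333498 -276.4338977    76.33003481] [6.30948139e-04 6.69935424e-01 7.42419070e-01 2.30970922e-04] [ 0.44484099 -0.6414457  -1.83670864] [-0.12610215  0.02119804 -0.00249095]
```

Request:
{"fn": "drive_tool", "kwargs": {
  "motion": [
    [[0.03,0,0.003],[0,0,0]],
    [[0.04,0,0],[0,0,0]],
    [[0.04,0,0],[0,0,0]],
    [[0.04,0,0],[0,0,0]],
    [[0.04,0,0],[0,0,0]],
    [[0.04,0,0],[0,0,0]],
    [[0.04,0,0],[0,0,0]],
    [[0.03,0,0],[0,0,0]],
    [[0.02,0,0],[0,0,0]],
    [[0,0,0],[0,0,0]],
    [[0,0,0],[0,0,0]]
  ]
}}

```text
clock: 38.03
eef_pos: [688.6, -180.8, 74.6]
eef_rot: [0.0, 0.67, 0.743, 0.0]
contact_force: [-0.3, -1.1, -2.2]
grip_width: 21.2
gripper_force: 78.9
```

```bash
python3 - <<'E'
from h import *
s=robot.observe(); print(s["eef_pos"],s["eef_rot"],s["contact_force"],s["torque"])
w=robot.camera("wrist"); cv2.imwrite("pics/r2w.png",w)
for n in("c2w","r2w"):
    g=cv2.imread(f"pics/{n}.png").min(2); m=(g>150).astype('u1')[0:165]; k,l,st,c=cv2.connectedComponentsWithStats(m); j=1+st[1:,4].argmax(); print(n,st[j])
    g=cv2.imread(f"pics/{n}.png").min(2); print([int(x) for x in g[60:200:5,230]],[int(x) for x in g[60:200:5,412]])
E
```

```text
[ 688.60577999 -180.81484695   74.55782152] [1.01760413e-04 6.69810500e-01 7.42532075e-01 2.96978020e-05] [-0.27942862 -1.13148908 -2.24415202] [-0.07103897 -0.0587128  -0.00412837]
c2w [  201     0   235   131 14835]
[101, 101, 101, 101, 102, 100, 101, 170, 166, 167, 166, 167, 95, 87, 87, 53, 54, 88, 85, 86, 85, 83, 84, 84, 83, 85, 85, 86] [102, 102, 103, 101, 90, 77, 76, 74, 74, 73, 72, 72, 170, 172, 53, 51, 51, 53, 53, 51, 52, 51, 50, 48, 82, 83, 81, 81]
r2w [ 220   51  169   64 3397]
[99, 100, 100, 98, 166, 165, 166, 166, 165, 167, 162, 98, 167, 164, 45, 45, 72, 71, 71, 73, 71, 70, 72, 71, 73, 71, 70, 70] [100, 100, 100, 101, 101, 101, 101, 101, 101, 100, 100, 98, 169, 166, 74, 74, 75, 74, 75, 75, 76, 80, 78, 77, 80, 84, 83, 82]
```

Request:
{"fn": "drive_tool", "kwargs": {
  "motion": [
    [[0,0,-0.01],[0,0,0]],
    [[0,0,-0.01],[0,0,0]],
    [[0,0,-0.01],[0,0,0]],
    [[0,0,-0.02],[0,0,0]],
    [[0,0,-0.04],[0,0,0]],
    [[0,0,-0.06],[0,0,0]],
    [[0,0,-0.06],[0,0,0]],
    [[0,0,-0.05],[0,0,0]],
    [[0,0,-0.02],[0,0,0]],
    [[0,0,0],[0,0,0.0042]],
    [[0,0,0],[0,0,0]],
    [[0,0,0],[0,0,0]]
  ]
}}

```text
clock: 39.08
eef_pos: [688.3, -180.9, 158.4]
eef_rot: [-0.0, 0.68, 0.734, -0.0]
contact_force: [0.6, -0.4, -2.6]
grip_width: 21.0
gripper_force: 78.7
```

```bash
python3 - <<'E'
from h import *
s=robot.observe(); print(s["eef_pos"],s["eef_rot"],s["contact_force"],s["torque"])
E
```

```text
[ 688.28512704 -180.93027667  158.44842162] [-1.74832038e-04  6.79530267e-01  7.33647453e-01 -2.86998683e-05] [ 0.59329762 -0.38127287 -2.5739292 ] [-0.24288477 -0.07291081 -0.04662967]
```

Request:
{"fn": "drive_tool", "kwargs": {
  "motion": [
    [[0.02,-0.01,0],[0,0,0]],
    [[0.04,-0.015,0],[0,0,0]],
    [[0.055,-0.02,0],[0,0,0]],
    [[0.055,-0.02,0],[0,0,0]],
    [[0.055,-0.02,0],[0,0,0]],
    [[0.055,-0.02,0],[0,0,0]],
    [[0.055,-0.02,0],[0,0,0]],
    [[0.055,-0.02,0],[0,0,0]],
    [[0.055,-0.02,0],[0,0,0]],
    [[0.055,-0.02,0],[0,0,0]],
    [[0.055,-0.02,0],[0,0,0]],
    [[0.055,-0.02,0],[0,0,0]],
    [[0.055,-0.02,0],[0,0,0]],
    [[0.055,-0.02,0],[0,0,0]],
    [[0.055,-0.02,0],[0,0,0]],
    [[0.055,-0.02,0],[0,0,0]],
    [[0.055,-0.02,0],[0,0,0]],
    [[0.04,-0.014,0],[0,0,0]],
    [[0.02,-0.007,0],[0,0,0]],
    [[0,0,0],[0,0,0]]
  ]
}}

```text
clock: 40.75
eef_pos: [562.9, 95.1, 158.6]
eef_rot: [-0.0, 0.679, 0.734, 0.0]
contact_force: [-0.8, -0.5, -2.5]
grip_width: 20.9
gripper_force: 78.8
```

Request:
{"fn": "drive_tool", "kwargs": {
  "motion": [
    [[0,0,0.03],[0,0,0]],
    [[0,0,0.04],[0,0,0]],
    [[0,0,0.04],[0,0,0]],
    [[0,0,0.03],[0,0,0]],
    [[0,0,0.018],[0,0,0]],
    [[0,0,0],[0,0,0]],
    [[0.02,0,0],[0,0,0]],
    [[0.035,0,0],[0,0,0]],
    [[0.035,0,0],[0,0,0]],
    [[0.035,0,0],[0,0,0]],
    [[0.035,0,0],[0,0,0]],
    [[0.035,0,0],[0,0,0]],
    [[0.035,0,0],[0,0,0]],
    [[0.03,0,0],[0,0,0]],
    [[0.02,0,0],[0,0,0]],
    [[0.01,0,0],[0,0,0]],
    [[0,0,0],[0,0,0]],
    [[0,0,0],[0,0,0]]
  ]
}}

```text
clock: 42.25
eef_pos: [556.9, 180.5, 111.1]
eef_rot: [-0.0, 0.68, 0.734, -0.0]
contact_force: [-0.2, 0.1, -3.2]
grip_width: 21.2
gripper_force: 78.7
```

Request:
{"fn": "drive_tool", "kwargs": {
  "motion": [
    [[0.01,0,0],[0,0,0]],
    [[0.02,0,0],[0,0,0]],
    [[0.02,0,0],[0,0,0]],
    [[0.02,0,0],[0,0,0]],
    [[0.02,0,0],[0,0,0]],
    [[0.01,0,0],[0,0,0]],
    [[0,0,0],[0,0,0]]
  ]
}}

```text
clock: 42.83
eef_pos: [554.4, 211.4, 111.1]
eef_rot: [-0.0, 0.679, 0.734, 0.0]
contact_force: [-0.0, -0.3, -2.1]
grip_width: 21.1
gripper_force: 78.7
```

Request:
{"fn": "drive_tool", "kwargs": {
  "motion": [
    [[0.01,0,0],[0,0,0]],
    [[0.015,0,0],[0,0,0]],
    [[0.015,0,0],[0,0,0]],
    [[0.012,0,0],[0,0,0]],
    [[0.012,0,0],[0,0,0]],
    [[0.01,0,0],[0,0,0]],
    [[0,0,0],[0,0,0]],
    [[0,0,0],[0,0,0]]
  ]
}}

```text
clock: 43.5
eef_pos: [552.8, 232.8, 111.1]
eef_rot: [-0.0, 0.68, 0.734, -0.0]
contact_force: [0.7, 0.2, -3.0]
grip_width: 21.0
gripper_force: 78.7
```

Request:
{"fn": "drive_tool", "kwargs": {
  "motion": [
    [[0.006,0,0],[0,0,0]],
    [[0.006,0,0],[0,0,0]],
    [[0.006,0,0],[0,0,0]],
    [[0.004,0,0],[0,0,0]],
    [[0,0,0],[0,0,0]],
    [[0,0,0],[0,0,0]]
  ]
}}

```text
clock: 44.0
eef_pos: [552.4, 239.3, 111.1]
eef_rot: [-0.0, 0.68, 0.733, 0.0]
contact_force: [0.1, -0.8, -3.2]
grip_width: 21.2
gripper_force: 78.8
```

Request:
{"fn": "drive_tool", "kwargs": {
  "motion": [
    [[-0.01,0,0],[0,0,0]],
    [[-0.01,0,0],[0,0,0]],
    [[-0.007,0,0],[0,0,0]],
    [[0,0,0],[0,0,0]],
    [[0,0,0.007],[0,0,0]],
    [[0,0,0.007],[0,0,0]],
    [[0,0,0.007],[0,0,0]],
    [[0,0,0.007],[0,0,0]],
    [[0,0,0.007],[0,0,0]],
    [[0,0,0.007],[0,0,0]],
    [[0,0,0.004],[0,0,0]],
    [[0,0,0],[0,0,0]],
    [[0,0,0],[0,0,0]]
  ]
}}

```text
clock: 45.08
eef_pos: [553.0, 231.2, 97.3]
eef_rot: [-0.0, 0.68, 0.733, 0.0]
contact_force: [0.3, -0.4, -2.1]
grip_width: 20.8
gripper_force: 78.9
```

```bash
python3 - <<'E'
from h import *
s=robot.observe(); print(s["eef_pos"],s["contact_force"],s["torque"])
E
```

```text
[553.01608333 231.19555407  97.28006543] [ 0.26110796 -0.44299282 -2.06005058] [-0.10710927 -0.00287863  0.0045049 ]
```

Request:
{"fn": "drive_tool", "kwargs": {
  "motion": [
    [[-0.01,0,0],[0,0,0]],
    [[-0.02,0,0],[0,0,0]],
    [[-0.03,0,0],[0,0,0]],
    [[-0.04,0,0],[0,0,0]],
    [[-0.05,0,0],[0,0,0]],
    [[-0.05,0,0],[0,0,0]],
    [[-0.05,0,0],[0,0,0]],
    [[-0.05,0,0],[0,0,0]],
    [[-0.05,0,0],[0,0,0]],
    [[-0.05,0,0],[0,0,0]],
    [[-0.05,0,0],[0,0,0]],
    [[-0.05,0,0],[0,0,0]],
    [[-0.05,0,0],[0,0,0]],
    [[0,0,0],[0,0,0]]
  ]
}}

```text
clock: 46.25
eef_pos: [565.7, 63.5, 97.4]
eef_rot: [0.0, 0.681, 0.733, 0.0]
contact_force: [0.3, -0.8, -1.5]
grip_width: 20.7
gripper_force: 78.9
```

```bash
python3 - <<'E'
from h import *
s=robot.observe(); print(s["eef_pos"],s["contact_force"],s["torque"])
sc=robot.camera("scene"); w=robot.camera("wrist"); cv2.imwrite("pics/f1s.png",sc)
c=np.zeros((600,800,3),'u1'); c[:,:500]=cv2.resize(sc[115:215,395:478],(500,600),interpolation=3); c[:225,500:]=cv2.resize(w,(300,225)); c[225:450,500:]=cv2.resize(sc,(300,225))
cv2.imwrite("pics/f1.png",c)
E
```

```text
[565.71508719  63.48356976  97.41198024] [ 0.3240789  -0.77245683 -1.48639372] [-0.11675657  0.02310063 -0.02443412]
```

View pics/f1.png

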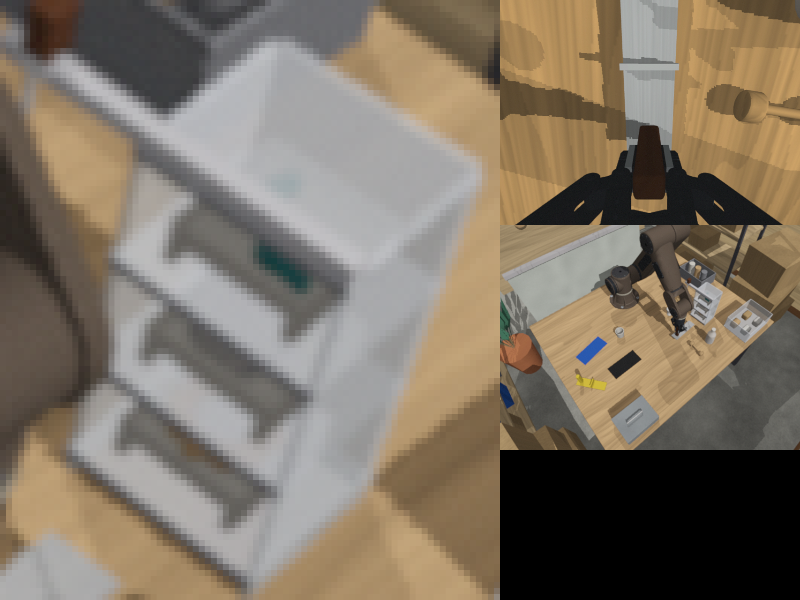

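```bash
python3 - <<'E'
from h import *
i=cam("scene"); f=lambda p:[395+p[0]*83/500,115+p[1]/6]
for n,z,L,R in(("g",190,(170,256),(297,340)),("c",105,(144,360),(268,440)),("r",20,(119,450),(237,530))):
    P=px2w(i,[f(L),f(R)],z)[:,:2]; print(n,P.round(1).tolist(),P.mean(0).round(1),np.linalg.norm(P[1]-P[0]).round(1))
P=px2w(i,[f((68,455)),f((250,597))],0)[:,:2];print(P.round(1),P.mean(0))
P=px2w(i,[f((108,265)),f((310,402))],102)[:,:2];print(P.round(1),P.mean(0)); P=px2w(i,[f((112,262)),f((315,395))],187)[:,:2];print(P.round(1),P.mean(0))
s=robot.observe(); print(s["q"])
E
```

```text
g [[507.2, 311.4], [594.2, 319.3]] [550.7 315.3] 87.3
c [[508.9, 308.8], [595.7, 319.5]] [552.3 314.1] 87.5
r [[507.2, 308.8], [594.8, 318.5]] [551.  313.7] 88.2
[[480.6 296. ]
 [626.1 301.6]] [553.31316138 298.79596606]
[[441.8 348.9]
 [590.9 361.4]] [516.32525181 355.14767209]
[[488.  285.7]
 [625.4 299.8]] [556.71129416 292.76760885]
[-7.43683020e-04  6.09947850e-01  1.83898175e+00  1.96232214e-04
  6.92581607e-01 -7.50196012e-02]
```

Request:
{"fn": "drive_tool", "kwargs": {
  "motion": [
    [[0,0,-0.08],[0,0,0.0053]],
    [[-0.04,0,-0.08],[0,0,0]],
    [[-0.089,-0.016,-0.08],[0,0,0]],
    [[-0.1,-0.017,0],[0,0,0]],
    [[-0.1,-0.017,0],[0,0,0]],
    [[-0.1,-0.017,0],[0,0,0]],
    [[-0.1,-0.017,0],[0,0,0]],
    [[-0.1,-0.017,0],[0,0,0]],
    [[-0.1,-0.017,0],[0,0,0]],
    [[-0.1,-0.017,0],[0,0,0]],
    [[-0.1,-0.017,0],[0,0,0]],
    [[-0.1,-0.017,0],[0,0,0]],
    [[-0.1,-0.017,0],[0,0,0]],
    [[-0.1,-0.017,0],[0,0,0]],
    [[-0.1,-0.017,0],[0,0,0]],
    [[-0.1,-0.017,0],[0,0,0]],
    [[-0.1,-0.017,0],[0,0,0]],
    [[-0.1,-0.015,0],[0,0,0]],
    [[0,0,0],[0,0,0]],
    [[0,0,0],[0,0,0]]
  ]
}}

```text
clock: 48.02
eef_pos: [505.3, -425.9, 168.7]
eef_rot: [-0.0, 0.692, 0.721, 0.0]
contact_force: [-0.1, 1.4, -2.4]
grip_width: 21.4
gripper_force: 79.0
```

Request:
{"fn": "drive_tool", "kwargs": {
  "motion": [
    [[0,0,0.04],[0,0,0]],
    [[0,0,0.06],[0,0,0]],
    [[0,0,0.06],[0,0,0]],
    [[0,0,0.06],[0,0,0]],
    [[0,0,0.04],[0,0,0]],
    [[0,0,0.02],[0,0,0]],
    [[0,0,0.015],[0,0,0]],
    [[0,0,0.01],[0,0,0]],
    [[0,0,0],[0,0,0]],
    [[0,0,0],[0,0,0]]
  ]
}}

```text
clock: 48.85
eef_pos: [506.0, -425.1, 78.3]
eef_rot: [0.0, 0.692, 0.722, 0.0]
contact_force: [1.0, -1.0, -2.8]
grip_width: 21.4
gripper_force: 79.0
```

Request:
{"fn": "drive_tool", "kwargs": {
  "motion": [
    [[0,0,0.005],[0,0,0]],
    [[0,0,0.005],[0,0,0]],
    [[0,0,0.005],[0,0,0]],
    [[0,0,0],[0,0,0]],
    [[0,0,0],[0,0,0]]
  ]
}}

```text
clock: 49.27
eef_pos: [505.9, -425.2, 73.5]
eef_rot: [0.0, 0.692, 0.722, 0.0]
contact_force: [0.9, -1.1, -1.0]
grip_width: 21.2
gripper_force: 79.2
```

Request:
{"fn": "drive_tool", "kwargs": {
  "motion": [
    [[0,0,0],[0,0,0]],
    [[0,0,0],[0,0,0]],
    [[0,0,0],[0,0,0]],
    [[0,0,0],[0,0,0]],
    [[0,0,-0.04],[0,0,0]],
    [[0,0,-0.08],[0,0,0]],
    [[0,0,-0.1],[0,0,0]],
    [[0,0,-0.1],[0,0,0]],
    [[0,0,-0.1],[0,0,0]],
    [[0,0,-0.1],[0,0,0]],
    [[0,0,-0.1],[0,0,0]],
    [[0,0,-0.1],[0,0,0]],
    [[0,0,-0.1],[0,0,0]],
    [[0,0,-0.1],[0,0,0]],
    [[0,0,-0.1],[0,0,0]],
    [[0,0,-0.1],[0,0,0]],
    [[0,0,-0.08],[0,0,0]],
    [[0,0,0],[0,0,0]]
  ],
  "grip": 0.7
}}

```text
clock: 50.77
eef_pos: [505.8, -425.0, 439.9]
eef_rot: [0.004, 0.692, 0.722, -0.0]
contact_force: [-0.3, 0.4, 1.4]
grip_width: 60.0
gripper_force: 0.0
```

```bash
python3 - <<'E'
from h import *
s=robot.observe(); print(s["eef_pos"],s["eef_rot"],s["contact_force"])
i=cam("wrist"); im=robot.camera("wrist"); cv2.imwrite("pics/l1.png",im); 
m=((im.min(2)>130)&(im.max(2).astype(int)-im.min(2)<25)).astype('u1'); m[330:]=0
n,l,st,c=cv2.connectedComponentsWithStats(m)
for k in range(1,n):
    if st[k][4]>1500:
        pts=np.argwhere(l==k)[:,::-1].astype(float); print(st[k],cv2.minAreaRect(px2w(i,pts,7)[:,:2].astype('f4')))
E
```

```text
[ 505.75594306 -425.03919736  439.90945997] [ 4.30081570e-03  6.91830947e-01  7.22046697e-01 -1.08351162e-04] [-0.29981911  0.36914154  1.42961358]
[ 296   56   41  145 4603] ((501.870849609375, -357.20587158203125), (53.43901062011719, 193.06423950195312), 2.396822690963745)
[ 538  189   96  121 5039] ((934.99951171875, -497.52435302734375), (134.44580078125, 210.4185028076172), 20.982284545898438)
```

Request:
{"fn": "drive_tool", "kwargs": {
  "motion": [
    [[0.06,-0.006,0],[0,0,-0.0038]],
    [[0.1,-0.006,0],[0,0,0]],
    [[0.1,-0.006,0],[0,0,0]],
    [[0.1,-0.006,0],[0,0,0]],
    [[0.1,-0.006,0],[0,0,0]],
    [[0.1,-0.006,0],[0,0,0]],
    [[0.1,-0.006,0],[0,0,0]],
    [[0.1,-0.006,0],[0,0,0]],
    [[0.1,-0.006,0],[0,0,0]],
    [[0.1,-0.006,0],[0,0,0]],
    [[0.1,-0.006,0],[0,0,0]],
    [[0.1,-0.006,0],[0,0,0]],
    [[0.1,-0.006,0],[0,0,0]],
    [[0.1,-0.006,0],[0,0,0]],
    [[0.1,-0.006,0],[0,0,0]],
    [[0.1,-0.006,0],[0,0,0]],
    [[0.1,-0.006,0],[0,0,0]],
    [[0.1,-0.006,0],[0,0,0]],
    [[0.1,-0.006,0],[0,0,0]],
    [[0.1,-0.006,0],[0,0,0]]
  ]
}}

```text
clock: 52.48
eef_pos: [430.1, 160.6, 432.8]
eef_rot: [-0.0, 0.683, 0.73, -0.0]
contact_force: [1.1, 0.1, 0.0]
grip_width: 59.7
gripper_force: 0.0
```

Request:
{"fn": "drive_tool", "kwargs": {
  "motion": [
    [[0.1,-0.006,0],[0,0,0]],
    [[0.1,-0.006,0],[0,0,0]],
    [[0.1,-0.006,0],[0,0,0]],
    [[0.08,-0.006,0],[0,0,0]],
    [[0.06,-0.006,0],[0,0,0]],
    [[0,0,0],[0,0,0]],
    [[0,0,0],[0,0,0]]
  ]
}}

```text
clock: 53.07
eef_pos: [412.8, 290.6, 432.6]
eef_rot: [-0.0, 0.683, 0.731, -0.001]
contact_force: [0.7, -1.1, -0.6]
grip_width: 59.9
gripper_force: 0.0
```

```bash
python3 - <<'E'
from h import *
s=robot.observe(); print(s["eef_pos"],s["eef_rot"],s["contact_force"])
i=cam("wrist"); im=robot.camera("wrist"); cv2.imwrite("pics/k1.png",im)
m=((im[...,2].astype(int)>im[...,0]*1.8)&(im[...,2]<85)&(im[...,2]>25)).astype('u1')
n,l,st,c=cv2.connectedComponentsWithStats(m)
for k in range(1,n):
    if st[k][4]>500: x,y,w,h,_=st[k]; print(st[k],px2w(i,[[x,y],[x+w,y+h]],329)[:,:2].round(1).tolist())
E
```

```text
[412.78847231 290.630792   432.5723832 ] [-2.06838819e-04  6.82530907e-01  7.30856313e-01 -7.53618272e-04] [ 0.69371488 -1.07014064 -0.5830156 ]
[ 306  236   30   46 1249] [[403.2, 305.5], [424.7, 275.4]]
[ 603  363   37  108 1710] [[618.9, 226.2], [680.3, 128.9]]
```

Request:
{"fn": "drive_tool", "kwargs": {
  "motion": [
    [[0,0.004,0.05],[0,0,0]],
    [[0,0,0.07],[0,0,0]],
    [[0,0,0.07],[0,0,0]],
    [[0,0,0.07],[0,0,0]],
    [[0,0,0.06],[0,0,0]],
    [[0,0,0.04],[0,0,0]],
    [[0,0,0.01],[0,0,0]],
    [[0,0,0],[0,0,0]]
  ]
}}

```text
clock: 53.78
eef_pos: [414.6, 289.5, 321.9]
eef_rot: [-0.0, 0.684, 0.73, -0.001]
contact_force: [0.2, 0.6, 0.5]
grip_width: 59.9
gripper_force: 0.0
```

Request:
{"fn": "drive_tool", "kwargs": {
  "motion": [
    [[0,0,0],[0,0,0]],
    [[0,0,0],[0,0,0]],
    [[0,0,0],[0,0,0]],
    [[0,0,0],[0,0,0]],
    [[0,0,0],[0,0,0]],
    [[0,0,0],[0,0,0]]
  ],
  "grip": 0,
  "force": 20
}}

```text
clock: 54.28
eef_pos: [414.8, 290.4, 323.1]
eef_rot: [0.0, 0.683, 0.73, 0.001]
contact_force: [0.3, -2.2, 5.8]
grip_width: 19.4
gripper_force: 24.6
```

Request:
{"fn": "drive_tool", "kwargs": {
  "motion": [
    [[0,0.02,0],[0,0,0]],
    [[0,0.04,0],[0,0,0]],
    [[0,0.04,0],[0,0,0]],
    [[0,0.04,0],[0,0,0]],
    [[0,0.04,0],[0,0,0]],
    [[0,0.04,0],[0,0,0]],
    [[0,0.04,0],[0,0,0]],
    [[0,0.04,0],[0,0,0]],
    [[0,0.04,0],[0,0,0]],
    [[0,0.04,0],[0,0,0]],
    [[0,0.03,0],[0,0,0]],
    [[0,0.01,0],[0,0,0]],
    [[0,0,0],[0,0,0]],
    [[0,0,0],[0,0,0]]
  ]
}}

```text
clock: 55.45
eef_pos: [541.7, 299.5, 323.2]
eef_rot: [0.0, 0.683, 0.73, 0.002]
contact_force: [1.1, 2.3, 7.8]
grip_width: 19.8
gripper_force: 24.8
```

Request:
{"fn": "drive_tool", "kwargs": {
  "motion": [
    [[0,0.006,0],[0,0,0]],
    [[0,0,0],[0,0,0]]
  ]
}}

```text
clock: 55.62
eef_pos: [543.2, 299.6, 323.1]
eef_rot: [0.0, 0.683, 0.73, 0.001]
contact_force: [0.4, 1.9, 6.7]
grip_width: 19.5
gripper_force: 24.7
```

Request:
{"fn": "drive_tool", "kwargs": {
  "motion": [
    [[0,0,0],[0,0,0]],
    [[0,0,0],[0,0,0]],
    [[0,0,0],[0,0,0]],
    [[0,0,0],[0,0,0]],
    [[0,0,-0.05],[0,0,0]],
    [[0,0,-0.08],[0,0,0]],
    [[0,0,-0.08],[0,0,0]],
    [[0,0,-0.08],[0,0,0]],
    [[0,0,-0.08],[0,0,0]],
    [[0,0,-0.05],[0,0,0]],
    [[0,0,0],[0,0,0]],
    [[0,0,0],[0,0,0]]
  ],
  "grip": 0.7
}}

```text
clock: 56.62
eef_pos: [542.1, 298.9, 448.3]
eef_rot: [0.0, 0.683, 0.73, 0.0]
contact_force: [-0.4, -0.5, -0.9]
grip_width: 59.8
gripper_force: 0.0
```

```bash
python3 - <<'E'
from h import *
s=robot.observe(); print(s["eef_pos"],s["contact_force"])
i=cam("wrist"); im=robot.camera("wrist"); cv2.imwrite("pics/k2.png",im)
m=((im[...,2].astype(int)>im[...,0]*1.8)&(im[...,2]<85)&(im[...,2]>25)).astype('u1')
n,l,st,c=cv2.connectedComponentsWithStats(m)
for k in range(1,n):
    if st[k][4]>500: x,y,w,h,_=st[k]; print(st[k],px2w(i,[[x,y],[x+w,y+h]],329)[:,:2].round(1).tolist())
sc=robot.camera("scene"); cv2.imwrite("pics/k2s.png",sc)
j=cam("scene"); f=cv2.absdiff(sc,cv2.imread("pics/f1s.png")); 
for n,p in(("cup",(368,169)),("beaker",(285,-240)),("carton",(349,280)),("bottle",(754,232)),("rattle",(715,90))):
    u,v=w2px(j,[[*p,30]])[0].astype(int); a=cv2.imread("pics/scene0.png"); print(n,u,v,cv2.absdiff(sc,a)[v-10:v+10,u-10:u+10].mean().round(1))
E
```

```text
[542.13636948 298.91786622 448.3322327 ] [-0.42865109 -0.5298609  -0.92672596]
[ 306  229   28   42 1077] [[532.4, 314.1], [553.5, 285.2]]
[ 579  265   61  181 3238] [[722.1, 300.9], [819.6, 146.3]]
cup 360 184 2.0
beaker 256 229 2.1
carton 379 166 1.9
bottle 452 243 2.1
rattle 414 259 2.0
```

```bash
python3 -c "
from bench import robot
print(robot.close_job())"
```

```text
the job is handed in; nothing more can be done
None
```

I handed the job in at about 57 s on the robot's clock, and the hand-in call returned no verdict: all three trays are in their tiers (ring bottom, case middle, giraffe top), the lifter is flat on its black mat, the rod is within about 2 mm of shut, and the bystanders look unmoved.

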